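# Load the test bars into a knob-locked specimen drawer

## Task

Unscrew the rising knob on the grey conditioning box until its lock pin frees the drawer, pull the drawer all the way out, and lay every steel test bar that is lying on the worktop into a pocket of its own, flat on the pocket floor. Then push the drawer fully home and screw the knob right down again, so that the drawer is locked; leave the other things on the worktop where they are.

Things in the scene. Friction and masses are not known exactly. Their poses are not given: they have to be found in the camera images.
- box: grey sheet-metal conditioning box fixed to the worktop: a hood 136 mm long (x), 196 mm wide (y), 59 mm high over a flat bed 6 mm thick that reaches out in front of it for the drawer. Origin on the worktop under the knob's axis, z up, -x is the front (the way the drawer comes out). The hood spans x = -106 to +30 mm, the bed x = -232 to +30 mm
- knob (a joint): turn of the knob, rad: 0 screwed right down (drawer locked), grows anticlockwise seen from above to 4.5 at the top stop. Knob and stem rise 4.5 mm per rad (20 mm in all). The 12 mm deep lock pin clears the drawer's socket above 2.7 rad. Turns stiffly (about 0.06 N m), stays where it is left; starts near 0. If the drawer is not home the pin lands on it, so the knob cannot be screwed down
- knob_grip (a point): on the knob's axis at the middle of its grip height; moves up and down with the knob. The round black knob is 40 mm across and 36 mm high, from 20 mm below this point to 16 mm above it; a white line on its top shows its turn
- drawer (a joint): how far the drawer is out, m: 0 fully home, 0.105 all the way out. Slides along the box's -x with about 1.5 N of friction and stays where it is left; up to 3 mm of play while locked
- drawer_pull (a point): on the axis of the drawer's upright black pull, 57 mm above the worktop; moves with the drawer. The pull is a post 18 mm across whose head (24 mm across) lies from 5 to 13 mm above this point; the 18 mm shank below goes down 36 mm. The drawer's front wall is 184 mm wide, 12 mm thick, its top 16 mm below this point and its outer face 20 mm behind the pull's axis
- tray_mid (a point): middle of the drawer's pocket area, level with the pocket floors (12 mm above the worktop), axes as the box; moves with the drawer
- pocket1 (a point): middle of the floor of a pocket of the drawer (its axes are those of the drawer: -x is the pulling direction). The open-topped pocket is 87 mm long (x), 32 mm wide (y) and 12 mm deep, so a bar stands 18 mm proud of it; takes one bar lying along x. Pocket floors lie 12 mm above the worktop; four pockets side by side at 40 mm pitch, pocket1 at the +y end
- pocket2 (a point): the same, 40 mm further to the drawer's -y than pocket1
- pocket3 (a point): the same, 40 mm further to the drawer's -y than pocket2
- pocket4 (a point): the same, 40 mm further to the drawer's -y than pocket3
- bar1: a loose waisted steel test bar lying on the worktop (2 to 4 of the four are there), 80 mm long, 30 mm high; the two end blocks are 26 mm wide and 20 mm long, the waist between them 14 mm wide and 40 mm long; 110 to 225 g. Origin at the middle of the bar, x along its length, z up; either end may point either way
- bar2: a test bar exactly like bar1
- bar3: a test bar exactly like bar1
- bar4: a test bar exactly like bar1
- tape_black: black tape roll, 66 mm across, 19 mm high; bystander, not part of the job; origin under its middle
- feeler_set: fanned steel feeler gauges, 94 mm long, 12 mm high; bystander, not part of the job; origin under its middle
- tape_measure: yellow tape measure, 85 mm long, 63 mm high; bystander, not part of the job; origin under its middle
There are look-alikes about, which are no part of the job. What is shaped like the bar1 but purple is not meant.

How it is judged:
On the way, in this order (a step that is already met when the one before it is completed fails the run):
1. the knob is unscrewed and the drawer pulled out (value of joint drawer above 0.095 m), for 0.2 s.
2. every bar lies in a pocket of its own (z of bar1 in the frame of tray_mid between 0.009 and 0.0195 m and x of bar1 in the frame of tray_mid between -0.009 and 0.009 m and y of bar1 in the frame of tray_mid between -0.07 and 0.07 m and z of bar2 in the frame of tray_mid between 0.009 and 0.0195 m and x of bar2 in the frame of tray_mid between -0.009 and 0.009 m and y of bar2 in the frame of tray_mid between -0.07 and 0.07 m and z of bar3 in the frame of tray_mid between 0.009 and 0.0195 m and x of bar3 in the frame of tray_mid between -0.009 and 0.009 m and y of bar3 in the frame of tray_mid between -0.07 and 0.07 m and z of bar4 in the frame of tray_mid between 0.009 and 0.0195 m and x of bar4 in the frame of tray_mid between -0.009 and 0.009 m and y of bar4 in the frame of tray_mid between -0.07 and 0.07 m), for 0.2 s.
3. the drawer is pushed home (value of joint drawer below 0.005 m), for 0.2 s.
4. the knob is screwed right down (value of joint knob below 0.3 rad), for 0.2 s.
At the end, for the whole second after the job is handed in: every bar present lies flat on the floor of a pocket (within 4.5 mm in height, 9 mm along the pocket), the drawer is home within 5 mm, the knob is screwed down to within 0.3 rad of its stop, and the bars are at rest (all of step 2 and value of joint drawer below 0.005 m and value of joint knob below 0.3 rad and linear speed of each of bar1, bar2, bar3, bar4 below 0.03 m/s); the robot touches nothing.
It fails at once if a bystander is moved more than 30 mm (distance of any of tape_black, feeler_set, tape_measure from where it was at the start of the episode above 0.03 m).
Of bar1, bar2, bar3, bar4 only 2 to 4 are there at a start; the rules pass over those that are not, and their reading is None.
At some moment in a run one of bar1, bar2, bar3, bar4 may be knocked a few centimetres aside while the robot is not near it.
Once in a run the grip may slacken for a moment while it holds something.
It also fails if it takes over 208 s, if anything falls off the work surface, if the arm or the gripper's body presses on something with over 40 N, if the wrist force passes 120 N, or if a joint passes its speed limit or range.

## Robot

A 7-joint arm with a two-finger parallel gripper is mounted at the origin on a cart in front of the work surface, level with it; the furniture and walls round the work are solid. World frame = base frame: x ahead of the robot, y to its left, z up, the work surface at z = 0. Lengths are in m, angles in rad, forces in N, time in s.
With the tool pointing down it reaches from about 0.4 to 0.85 m from the base axis. Payload 6.9 kg.
Tool frame: the origin (TCP) lies at the very end of the fingers, on their centre line; the grasp point (between the pads) lies 19 mm behind it; z points along the fingers, y is the direction in which the jaws open and shut (so a half turn about z gives the same grasp; the last joint's range is limited). The gripper opens to 85 mm and grips with 20 to 120 N. Pads are 22 mm wide; open, the fingers measure 114 mm over their backs; the gripper's body (76 mm by 85 mm) begins 54 mm behind the grasp point. The pads swing forward as they close: fully open they stand 13 mm farther back than shut.
Start: joints at [-1.135, 0.507, -0.238, 1.5, 0.126, 1.149, -0.155], TCP at [0.202, 0.591, 0.197] pointing down, gripper open.
Joint ranges: [-3.08, 3.08], [-0.24, 2.05], [-1.43, 1.35], [0, 2.5], [-1.52, 4.66], [0.17, 1.96], [-2.89, 2.89]. Speed limits (rad/s): [2.39, 2.39, 3.14, 3.14, 3.14, 3.14, 3.14].

## Interface

Orientations are given as a unit quaternion [w, x, y, z].
In Python, from workcell import get_obs, capture, job_done gives the robot as it stands.
- The arm moves only by the shell command python3 -m crank 'ROWS' [OPENING]. ROWS is JSON, a list of rows, each an object of numbers: "x", "y", "z": the shift along the tool's x, y, z in units of 40 mm (1.0 is 40 mm); "wx", "wy", "wz": the turn, a rotation vector about the tool's x, y, z in units of 6 degrees (1.0 is 6 degrees). A call has 1 to 20 rows; each row is the pose to reach, as a shift and turn from the pose measured when the call began, along the tool's axes at that moment; what a row does not reach only later rows make up. A row lasts 1/10 s, in which the tool goes at most 50 mm and 8.59 degrees, less where a joint would pass 70% of its speed; a pose out of reach is approached as far as the arm can. A call with a gripper value outside its range is refused whole. OPENING is the closure, from -1 (fully open) to 1 (shut), set as the call begins (- or left out, the last holds). The fingers move at their own pace and stop on an object; the grip force is fixed at half the most. Time passes only in rows, so rows that repeat a pose let the fingers close. It gives the time, the measured TCP pose, the force and the opening at its end, in the units of the state.
- get_obs(): the state, without advancing time (a new reading comes with each control period).
- capture(name): name is "side" or "top" or "wrist"; returns a dict with "image" (480x640x3 uint8, blue, green, red), "mtx" (3x3 intrinsics, pixels), "cam_to_world" (4x4, takes a point from camera to world coordinates); the wrist camera has in their place "T_tool_cam" (4x4, takes a point from camera to tool coordinates, whose origin is the TCP and whose axes are the flange's). Camera axes: x right, y down, z forward; pixel columns grow to the right and rows downward; lengths in m; the calibration is good to about 2 mm. The wrist camera is an equidistant fisheye: a pixel r from the principal point sees the ray r / f radians off the axis. A picture is of the moment at which its call begins: read the wrist's pose just before it. There is no depth.
- job_done(): hands the job in, once; it reports no verdict.
The state is a dict: "clock": time; "joints": joint angles; "joint_vel": joint speeds; "tau": joint torques, N m; "ee_pos": TCP position; "tcp_rot": TCP orientation; "ft_force": force on the tool from outside, world axes, zero at the start; "moment": the same for the moment, N m; "grip_width": opening from 0.0 (shut) to 1.0 (fully open).
Only numpy, scipy, OpenCV 4.12 (cv2) and the standard library are available. Lean on these libraries where they do the work, as an engineer would, in place of code of your own. Each camera call takes 0.05 s, during which the arm holds its last target.

## Working session

There is one attempt and no reset: what is moved stays moved. The work goes in short steps, Python scripts to look and compute and a shell command to move; the robot and the scene stay as the last step left them, time stands still between calls to the robot, and variables do not carry over. Pictures are saved under pics/ and viewed, and the job is handed in when it is done.

```bash
ls; mkdir -p pics; python3 - <<'E'
from workcell import get_obs,capture
import cv2
o=get_obs();print(o)
for n in("side","top","wrist"):
    c=capture(n);cv2.imwrite(f"pics/{n}0.png",c["image"]);print(n,c["mtx"],c.get("cam_to_world"),c.get("T_tool_cam"))
E
```

```text
pics
{'clock': 0.0, 'joints': array([-1.13551565,  0.50831511, -0.23753466,  1.50115258,  0.12575219,
        1.14889792, -0.15481069]), 'joint_vel': array([-0.001208  ,  0.00229315,  0.00140949, -0.0028051 , -0.00016572,
       -0.00154772,  0.00198772]), 'tau': array([-7.90622853e-04, -6.20583916e+01, -2.18663335e+00, -2.49662161e+01,
        1.26762429e-02,  1.17122071e-02, -1.33678148e-05]), 'ee_pos': array([0.20230021, 0.5907518 , 0.19663738]), 'tcp_rot': array([-1.06201852e-04,  1.64124901e-01,  9.86439166e-01, -8.82143420e-04]), 'ft_force': array([0.25295286, 0.37088451, 0.24790817]), 'moment': array([-0.03414499,  0.01374745, -0.01792727]), 'grip_width': 1.0023399735940697}
side [[602.89699312   0.         317.97205509]
 [  0.         602.89699312 235.45036847]
 [  0.           0.           1.        ]] [[ 0.83205987 -0.3636918   0.41881337 -0.10064993]
 [-0.55429428 -0.51680812  0.65243177 -0.87584463]
 [-0.02083793 -0.77500815 -0.63160759  1.07744262]
 [ 0.          0.          0.          1.        ]] None
top [[574.49718264   0.         326.19141389]
 [  0.         574.49718264 239.28371265]
 [  0.           0.           1.        ]] [[-0.01902467 -0.99819015  0.05704804  0.48823458]
 [-0.99979695  0.01937234  0.00554748  0.16401709]
 [-0.00664259 -0.05693092 -0.99835602  1.6964422 ]
 [ 0.          0.          0.          1.        ]] None
wrist [[371.64829954   0.         322.9954663 ]
 [  0.         371.64829954 242.3666099 ]
 [  0.           0.           1.        ]] None [[-3.00872467e-05 -9.60404175e-01 -2.78610517e-01  6.97291547e-02]
 [ 9.99999787e-01 -2.10674124e-04  6.18228881e-04  4.20827427e-04]
 [-6.52445625e-04 -2.78610439e-01  9.60403976e-01 -1.76314486e-01]
 [ 0.00000000e+00  0.00000000e+00  0.00000000e+00  1.00000000e+00]]
```

View pics/top0.png

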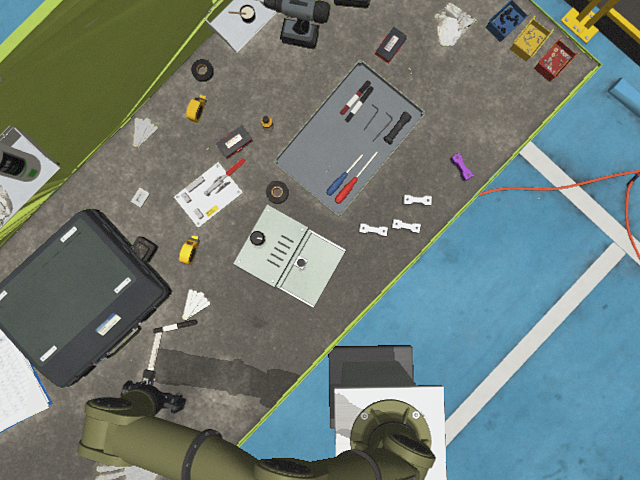

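View pics/side0.png

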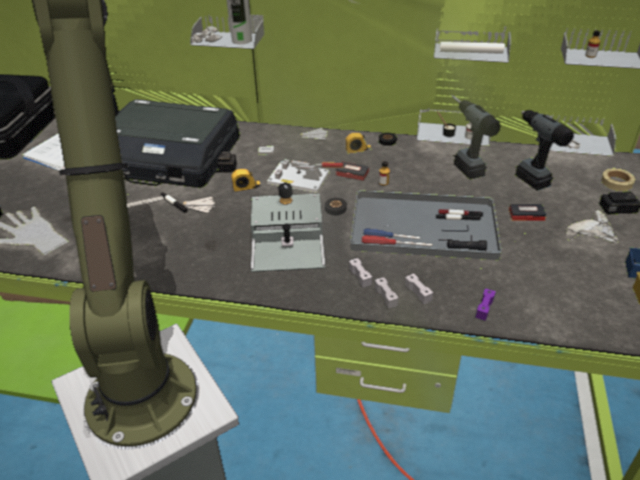

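View pics/wrist0.png

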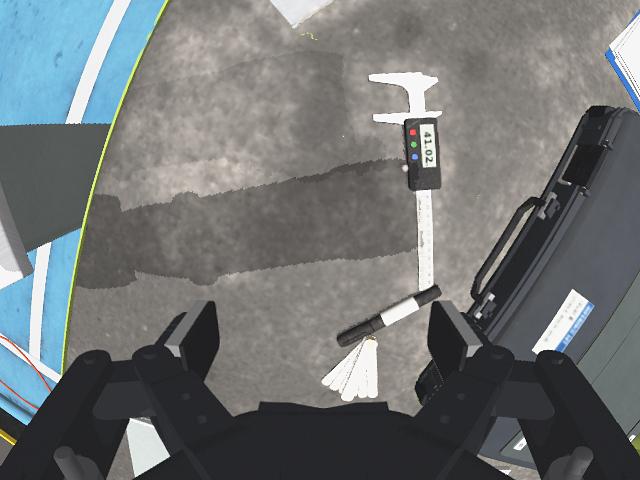

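Candidates for bars in the top view: white at (373,229), (406,226) and (417,199). The purple look-alike at (460,165) is excluded. The box is at (290,255), with its knob at (258,238) and its pull at (301,263). I'll take close crops to check this.

```bash
cat > h.py <<'E'
from workcell import get_obs,capture
import numpy as np,cv2
from scipy.spatial.transform import Rotation as R
def rot(o): q=o["tcp_rot"];return R.from_quat([q[1],q[2],q[3],q[0]])
def cast(c,px,z,o=None):
    """pixels -> world xy at plane z"""
    px=np.atleast_2d(np.array(px,float));K=c["mtx"]
    if "T_tool_cam" in c and c["T_tool_cam"] is not None:
        d=(px-K[:2,2])/K[0,0];r=np.linalg.norm(d,axis=1)+1e-9
        v=np.c_[d/r[:,None]*np.sin(r)[:,None],np.cos(r)]
        T=np.eye(4);T[:3,:3]=rot(o).as_matrix();T[:3,3]=o["ee_pos"];T=T@c["T_tool_cam"]
    else:
        v=np.c_[(px-K[:2,2])/K[0,0],np.ones(len(px))];T=c["cam_to_world"]
    v=v@T[:3,:3].T;p=T[:3,3]
    return (p+v*((z-p[2])/v[:,2])[:,None])[:,:2]
def goto(pos,yaw,o=None):
    """tool down, tool-y axis (jaw axis) at world angle yaw (mod pi). prints row units"""
    o=o or get_obs();Rm=rot(o)
    best=None
    for k in(0,1):
        a=yaw+k*np.pi
        y=np.array([np.cos(a),np.sin(a),0]);z=np.array([0,0,-1.]);x=np.cross(y,z)
        T=R.from_matrix(np.c_[x,y,z]);w=(Rm.inv()*T).as_rotvec()
        if best is None or np.linalg.norm(w)<np.linalg.norm(best):best=w
    d=Rm.inv().apply(np.array(pos)-o["ee_pos"])
    print("row xyz",np.round(d/.04,3),"w",np.round(np.degrees(best)/6,3),"mm",np.round(d*1000,1),"deg",np.round(np.degrees(best),1))
def st():
    o=get_obs();y=rot(o).as_matrix()
    print("t",round(o["clock"],2),"p",np.round(o["ee_pos"],4),"yawY",round(np.degrees(np.arctan2(y[1,1],y[0,1])),2),"z",np.round(y[:,2],3),"F",np.round(o["ft_force"],1),"M",np.round(o["moment"],2),"g",round(o["grip_width"],3),"j",np.round(o["joints"],2));return o
E
python3 - <<'E'
import cv2
a=cv2.imread('pics/top0.png')
cv2.imwrite('pics/c1.png',cv2.resize(a[190:315,225:355],None,fx=6,fy=6,interpolation=cv2.INTER_CUBIC)[:600])
cv2.imwrite('pics/c2.png',cv2.resize(a[145:245,350:480],None,fx=6,fy=6,interpolation=cv2.INTER_CUBIC))
b=cv2.imread('pics/side0.png')
cv2.imwrite('pics/c3.png',cv2.resize(b[170:310,235:505],None,fx=2.9,fy=2.9,interpolation=cv2.INTER_CUBIC))
E
```

```text
(no output)
```

View pics/c1.png

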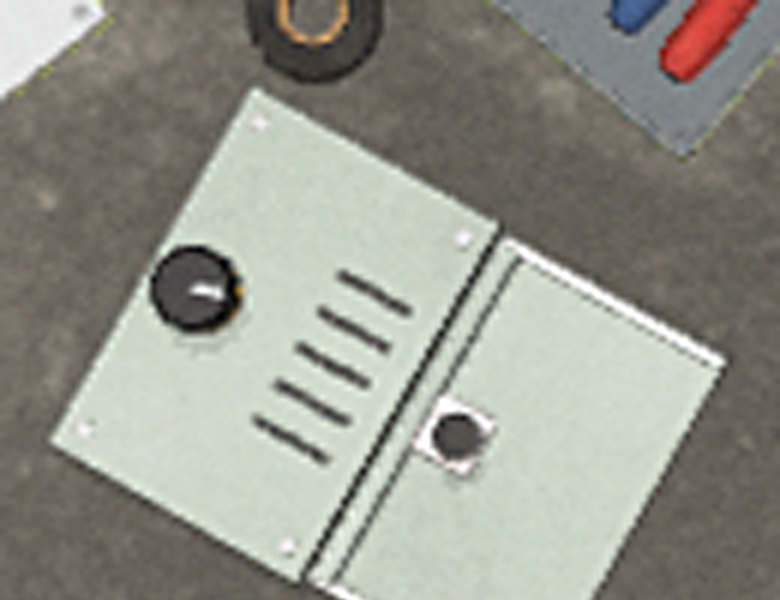

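View pics/c2.png

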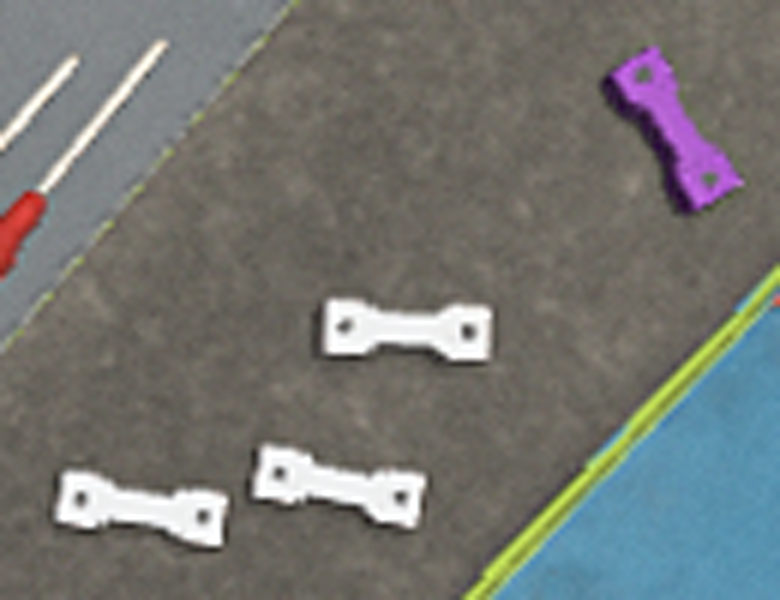

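View pics/c3.png

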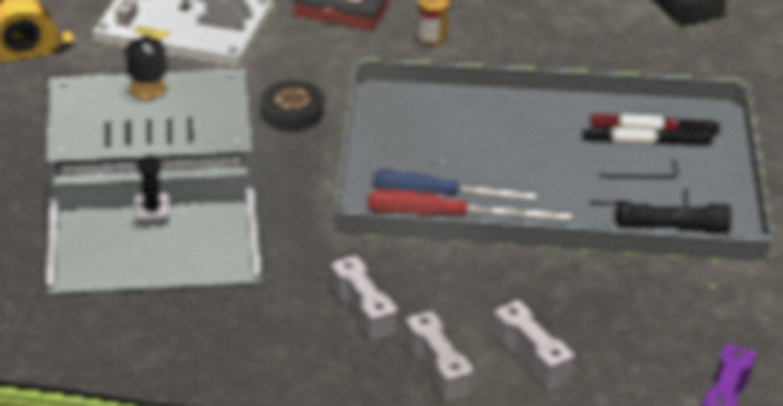

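The crops show three white-steel bars with the waisted shape. The hood corners, knob and pull are clear. Next I'll compute the geometry.

```bash
python3 - <<'E'
from h import *
c=capture("top");s=capture("side");img=c["image"]
f=lambda L:[(225+x/6-.4,190+y/6-.4) for x,y in L]
P=cast(c,f([(255,88),(500,225),(52,440),(300,582)]),.059);print("hood corners",P)
# -> front right..: TL=back(-y?) 
fr=[P[1]-P[0],P[3]-P[2]];sd=[P[0]-P[2],P[1]-P[3]]
print([np.linalg.norm(v) for v in fr+sd],[np.degrees(np.arctan2(*v[::-1])) for v in fr+sd])
def tri(a,b):
    A=[];B=[]
    for cam,p in((c,a),(s,b)):
        K=cam["mtx"];T=cam["cam_to_world"];d=T[:3,:3]@np.array([(p[0]-K[0,2])/K[0,0],(p[1]-K[1,2])/K[0,0],1]);d/=np.linalg.norm(d)
        M=np.eye(3)-np.outer(d,d);A.append(M);B.append(M@T[:3,3])
    x=np.linalg.solve(sum(A),sum(B));print(np.round(x,4),[np.linalg.norm(M@x-b)for M,b in zip(A,B)])
g=lambda x,y:(235+x/2.9-.3,170+y/2.9-.3)
tri(f([(195,290)])[0],g(148,47)) # knob top
tri(f([(457,437)])[0],g(151,161)) # pull head top
m=cv2.inRange(img,(190,190,190),(255,255,255))
n,l,sta,cen=cv2.connectedComponentsWithStats(m)
for cx in((373,229),(406,226),(417,199)):
    i=np.argmin(np.linalg.norm(cen-cx,axis=1));ys,xs=np.where(l==i)
    r=cv2.minAreaRect(np.c_[xs,ys].astype(np.float32));bx=cast(c,cv2.boxPoints(r),.03);ce=cast(c,r[0],.03)[0]
    e=[bx[1]-bx[0],bx[2]-bx[1]];e=max(e,key=np.linalg.norm)
    print(sta[i][4],"bar",ce,np.linalg.norm(bx[1]-bx[0]),np.linalg.norm(bx[2]-bx[1]),np.degrees(np.arctan2(e[1],e[0]))%180)
E
```

```text
hood corners [[0.68562154 0.34058008]
 [0.61769734 0.22464264]
 [0.51941335 0.43931177]
 [0.44992111 0.32234262]]
[np.float64(0.13436959122028921), np.float64(0.13605496195798733), np.float64(0.1933212592364011), np.float64(0.19414981064356396)] [np.float64(-120.36473037729829), np.float64(-120.714857887651), np.float64(-30.71133765756394), np.float64(-30.213234133515467)]
[0.5882 0.3631 0.109 ] [np.float64(0.002057875365957445), np.float64(0.0020578753659573758)]
[0.5182 0.2452 0.0749] [np.float64(0.001543024171644406), np.float64(0.0015430241716443737)]
174 bar [0.60980871 0.03598847] 0.023925635497259328 0.0780541798583818 80.71544189805756
173 bar [ 0.61867852 -0.05992481] 0.02405455045308098 0.07795777689206156 77.50254927245
171 bar [ 0.69433316 -0.09473965] 0.024126726861369754 0.07822996693229979 86.11228270890138
```

```bash
python3 - <<'E'
from h import *
o=st();goto([.5875,.3644,.16],np.radians(100),o)
E
python3 -m crank '[{"wz":1},{"wz":2}]'; python3 -c "
from h import *
o=st();goto([.5875,.3644,.16],np.radians(100),o)"
```

```text
t 0.25 p [0.2024 0.591  0.1971] yawY 71.1 z [-0.    -0.001 -1.   ] F [-0.4 -0.   0.4] M [ 0.01  0.01 -0.01] g 1.0 j [-1.14  0.51 -0.24  1.5   0.13  1.15 -0.15]
row xyz [-10.944  -2.242   0.929] w [-8.000e-03 -2.000e-03 -4.816e+00] mm [-437.8  -89.7   37.2] deg [ -0.   -0.  -28.9]
t 0.25 p [0.2024 0.591  0.1971] yawY 71.1 z [-0.    -0.001 -1.   ] F [-0.4 -0.   0.4] M [ 0.01  0.01 -0.01] g 1.0 j [-1.14  0.51 -0.24  1.5   0.13  1.15 -0.15]
row xyz [-10.944  -2.242   0.929] w [-8.000e-03 -2.000e-03 -4.816e+00] mm [-437.8  -89.7   37.2] deg [ -0.   -0.  -28.9]invalid input at $[0]: expected keys x, y, z, wx, wy, wz
```

```bash
python3 -m crank '[{"x":0,"y":0,"z":0,"wx":0,"wy":0,"wz":1},{"x":0,"y":0,"z":0,"wx":0,"wy":0,"wz":2}]'; python3 -c "
from h import *
o=st();goto([.5875,.3644,.16],np.radians(100),o)"
```

```text
clock: 0.45
ee_pos: [0.2024, 0.5909, 0.1968]
tcp_rot: [-0.0, 0.268, 0.963, -0.001]
ft_force: [0.5, -0.3, -0.4]
grip_width: 1.004
t 0.45 p [0.2024 0.5909 0.1968] yawY 58.86 z [-0.001 -0.001 -1.   ] F [ 0.5 -0.3 -0.4] M [-0.02  0.02  0.05] g 1.004 j [-1.17  0.51 -0.18  1.5   0.1   1.15 -0.34]
row xyz [-11.167   0.134   0.922] w [-1.300e-02 -3.000e-03 -6.856e+00] mm [-446.7    5.4   36.9] deg [ -0.1  -0.  -41.1]
```

```bash
python3 -m crank '[{"x":-1,"y":0,"z":0,"wx":0,"wy":0,"wz":1},{"x":-2,"y":0,"z":0,"wx":0,"wy":0,"wz":2.3},{"x":-3,"y":0,"z":0,"wx":0,"wy":0,"wz":3.6},{"x":-4,"y":0,"z":0.2,"wx":0,"wy":0,"wz":5},{"x":-5,"y":0,"z":0.4,"wx":0,"wy":0,"wz":6.4},{"x":-6,"y":0,"z":0.5,"wx":0,"wy":0,"wz":7.8},{"x":-7,"y":0,"z":0.6,"wx":0,"wy":0,"wz":9.2},{"x":-8,"y":0.1,"z":0.8,"wx":0,"wy":0,"wz":10.6},{"x":-9,"y":0.1,"z":0.9,"wx":0,"wy":0,"wz":12},{"x":-10,"y":0.1,"z":0.9,"wx":0,"wy":0,"wz":13.4},{"x":-11.17,"y":0.13,"z":0.9,"wx":0,"wy":0,"wz":14.8},{"x":-11.17,"y":0.13,"z":0.9,"wx":0,"wy":0,"wz":16.2},{"x":-11.17,"y":0.13,"z":0.9,"wx":0,"wy":0,"wz":17.6},{"x":-11.17,"y":0.13,"z":0.9,"wx":0,"wy":0,"wz":19},{"x":-11.17,"y":0.13,"z":0.9,"wx":0,"wy":0,"wz":20.2},{"x":-11.17,"y":0.13,"z":0.9,"wx":0,"wy":0,"wz":20.2},{"x":-11.17,"y":0.13,"z":0.9,"wx":0,"wy":0,"wz":20.2}]'; python3 -c "
from h import *
o=st();goto([.5875,.3644,.072],np.radians(118),o)
c=capture('wrist');cv2.imwrite('pics/w1.png',c['image'])
c=capture('top');cv2.imwrite('pics/t1.png',c['image'])"
```

```text
clock: 2.15
ee_pos: [0.5873, 0.3643, 0.1607]
tcp_rot: [0.001, 0.971, 0.241, -0.001]
ft_force: [-0.4, 0.2, -0.1]
grip_width: 0.994
t 2.15 p [0.5873 0.3643 0.1607] yawY -62.11 z [-0.001 -0.002 -1.   ] F [-0.4  0.2 -0.1] M [-0.03  0.04 -0.04] g 0.994 j [-0.8   0.67  0.4   1.36 -0.27  1.17 -1.46]
row xyz [ 7.000e-03 -2.000e-03  2.217e+00] w [ 0.01   0.014 -0.018] mm [ 0.3 -0.1 88.7] deg [ 0.1  0.1 -0.1]
```

View pics/w1.png

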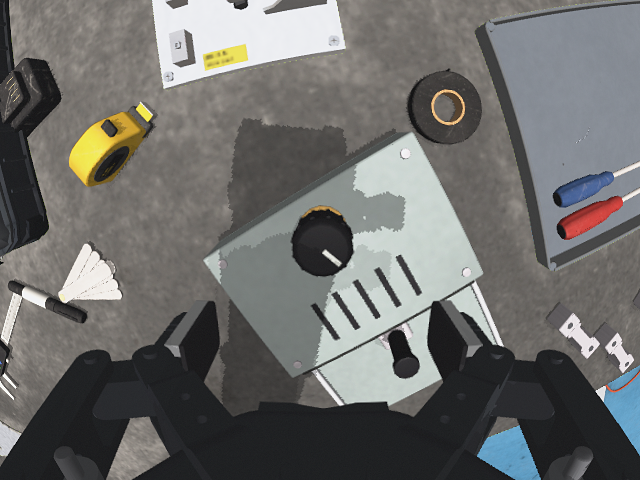

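```bash
python3 -c "
from h import *
o=get_obs();c=capture('wrist')
for z in (.09,.1,.105,.11):print(z,cast(c,(322,246),z,o),cast(c,(405,370),.07,o))
print(cast(c,[(403,135),(480,270),(207,262),(293,375)],.059,o))
cv2.imwrite('pics/w1c.png',cv2.resize(c['image'][130:400,190:500],None,fx=2,fy=2))"
```

```text
0.09 [[0.58507801 0.36338731]] [[0.51250181 0.24213145]]
0.1 [[0.58772705 0.36477003]] [[0.51250181 0.24213145]]
0.105 [[0.58905157 0.36546139]] [[0.51250181 0.24213145]]
0.11 [[0.5903761  0.36615275]] [[0.51250181 0.24213145]]
[[0.68183914 0.34586393]
 [0.62050101 0.23030694]
 [0.52076739 0.43593933]
 [0.45552475 0.32514397]]
```

View pics/w1c.png

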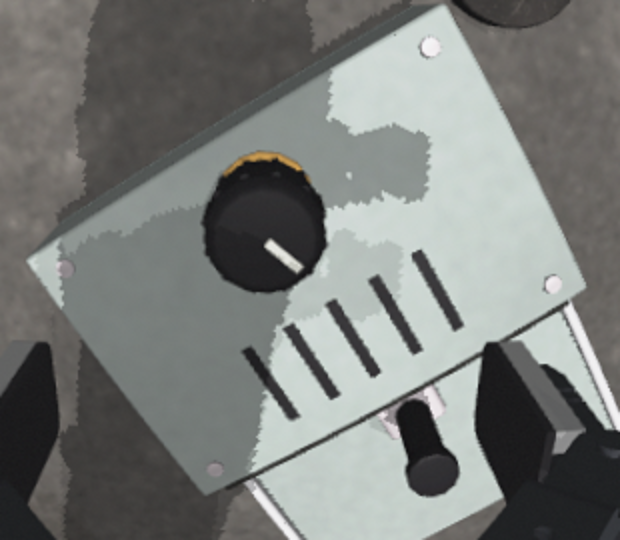

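The wrist view agrees with the knob axis to about 2 mm. It shows the knob at (322,245) and the pull at (405,370). I'll descend and grip.

```bash
python3 -m crank '[{"x":0,"y":0,"z":0.7,"wx":0,"wy":0,"wz":0},{"x":0,"y":0,"z":1.3,"wx":0,"wy":0,"wz":0},{"x":0,"y":0,"z":1.8,"wx":0,"wy":0,"wz":0},{"x":0,"y":0,"z":2.2,"wx":0,"wy":0,"wz":0},{"x":0,"y":0,"z":2.2,"wx":0,"wy":0,"wz":0}]'; python3 -m crank '[{"x":0,"y":0,"z":0,"wx":0,"wy":0,"wz":0},{"x":0,"y":0,"z":0,"wx":0,"wy":0,"wz":0},{"x":0,"y":0,"z":0,"wx":0,"wy":0,"wz":0},{"x":0,"y":0,"z":0,"wx":0,"wy":0,"wz":0},{"x":0,"y":0,"z":0,"wx":0,"wy":0,"wz":0},{"x":0,"y":0,"z":0,"wx":0,"wy":0,"wz":0},{"x":0,"y":0,"z":0,"wx":0,"wy":0,"wz":0},{"x":0,"y":0,"z":0,"wx":0,"wy":0,"wz":0},{"x":0,"y":0,"z":0,"wx":0,"wy":0,"wz":0},{"x":0,"y":0,"z":0,"wx":0,"wy":0,"wz":0}]' 1; python3 -c "
from h import *
o=st()
c=capture('wrist');cv2.imwrite('pics/w2.png',c['image'])"
```

```text
clock: 2.8
ee_pos: [0.5859, 0.3635, 0.0704]
tcp_rot: [0.001, 0.971, 0.241, -0.003]
ft_force: [-0.5, 0.2, -0.7]
grip_width: 0.999
clock: 3.8
ee_pos: [0.5862, 0.3643, 0.0722]
tcp_rot: [0.0, 0.971, 0.241, -0.002]
ft_force: [-1.8, 0.2, 6.1]
grip_width: 0.413
t 3.8 p [0.5862 0.3643 0.0722] yawY -62.11 z [-0.003 -0.001 -1.   ] F [-1.8  0.2  6.1] M [0.18 0.44 0.  ] g 0.413 j [-0.79  0.74  0.37  1.47 -0.3   0.99 -1.43]
```

View pics/w2.png

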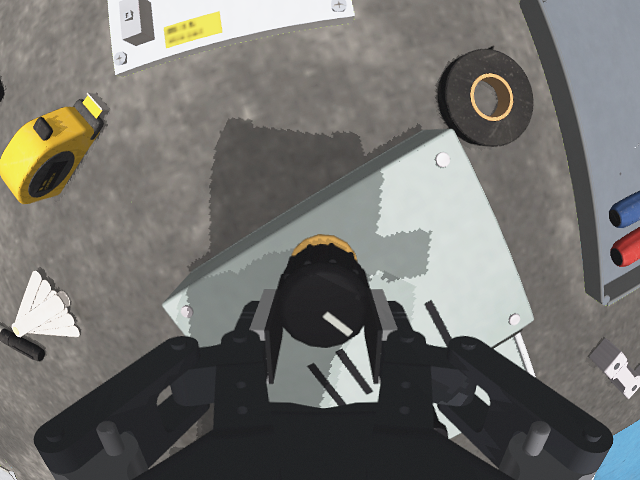

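```bash
python3 -m crank '[{"x":0,"y":0,"z":-0.014,"wx":0,"wy":0,"wz":-1.2},{"x":0,"y":0,"z":-0.028,"wx":0,"wy":0,"wz":-2.4},{"x":0,"y":0,"z":-0.042,"wx":0,"wy":0,"wz":-3.6},{"x":0,"y":0,"z":-0.057,"wx":0,"wy":0,"wz":-4.8},{"x":0,"y":0,"z":-0.071,"wx":0,"wy":0,"wz":-6},{"x":0,"y":0,"z":-0.085,"wx":0,"wy":0,"wz":-7.2},{"x":0,"y":0,"z":-0.099,"wx":0,"wy":0,"wz":-8.4},{"x":0,"y":0,"z":-0.113,"wx":0,"wy":0,"wz":-9.6},{"x":0,"y":0,"z":-0.127,"wx":0,"wy":0,"wz":-10.8},{"x":0,"y":0,"z":-0.141,"wx":0,"wy":0,"wz":-12}]'; python3 -c "
from h import *
o=st()
c=capture('wrist');cv2.imwrite('pics/w3.png',c['image'])"
```

```text
clock: 4.85
ee_pos: [0.588, 0.3634, 0.0782]
tcp_rot: [0.0, 0.642, 0.767, -0.001]
ft_force: [4.5, -0.2, -4.1]
grip_width: 0.407
t 4.85 p [0.588  0.3634 0.0782] yawY 10.12 z [-0.    -0.002 -1.   ] F [ 4.5 -0.2 -4.1] M [-0.16 -0.96 -0.03] g 0.407 j [-0.6   0.7   0.03  1.46 -0.02  0.98 -0.4 ]
```

View pics/w3.png

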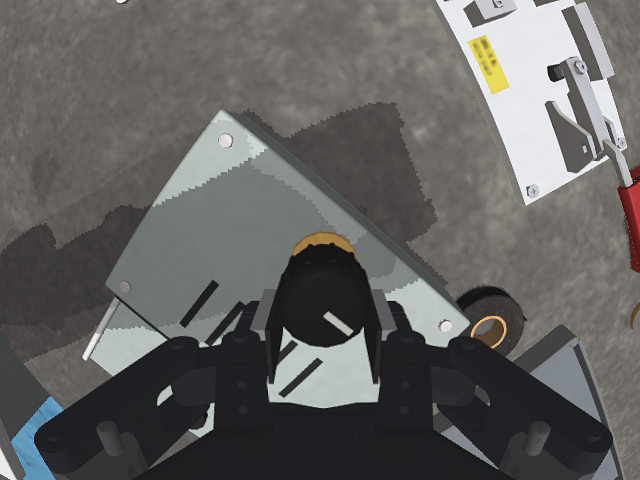

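```bash
python3 -m crank '[{"x":0,"y":0,"z":-0.014,"wx":0,"wy":0,"wz":-1.2},{"x":0,"y":0,"z":-0.028,"wx":0,"wy":0,"wz":-2.4},{"x":0,"y":0,"z":-0.042,"wx":0,"wy":0,"wz":-3.6},{"x":0,"y":0,"z":-0.057,"wx":0,"wy":0,"wz":-4.8},{"x":0,"y":0,"z":-0.071,"wx":0,"wy":0,"wz":-6},{"x":0,"y":0,"z":-0.085,"wx":0,"wy":0,"wz":-7.2},{"x":0,"y":0,"z":-0.099,"wx":0,"wy":0,"wz":-8.4},{"x":0,"y":0,"z":-0.113,"wx":0,"wy":0,"wz":-9.6},{"x":0,"y":0,"z":-0.127,"wx":0,"wy":0,"wz":-10.8},{"x":0,"y":0,"z":-0.141,"wx":0,"wy":0,"wz":-12},{"x":0,"y":0,"z":-0.155,"wx":0,"wy":0,"wz":-13.2},{"x":0,"y":0,"z":-0.17,"wx":0,"wy":0,"wz":-14.4},{"x":0,"y":0,"z":-0.184,"wx":0,"wy":0,"wz":-15.6},{"x":0,"y":0,"z":-0.198,"wx":0,"wy":0,"wz":-16.8},{"x":0,"y":0,"z":-0.212,"wx":0,"wy":0,"wz":-18},{"x":0,"y":0,"z":-0.226,"wx":0,"wy":0,"wz":-19.2},{"x":0,"y":0,"z":-0.24,"wx":0,"wy":0,"wz":-20.4},{"x":0,"y":0,"z":-0.254,"wx":0,"wy":0,"wz":-21.6},{"x":0,"y":0,"z":-0.254,"wx":0,"wy":0,"wz":-21.6}]'; python3 -c "
from h import *
o=st()
c=capture('wrist');cv2.imwrite('pics/w4.png',c['image'])"
```

```text
clock: 6.8
ee_pos: [0.5889, 0.3663, 0.0885]
tcp_rot: [0.001, -0.425, 0.905, 0.001]
ft_force: [4.0, 7.2, -7.4]
grip_width: 0.406
t 6.8 p [0.5889 0.3663 0.0885] yawY 140.27 z [ 0.002  0.003 -1.   ] F [ 4.   7.2 -7.4] M [ 1.77 -1.15  0.08] g 0.406 j [-0.28  0.75 -0.6   1.44  0.45  1.08  1.49]
```

View pics/w4.png

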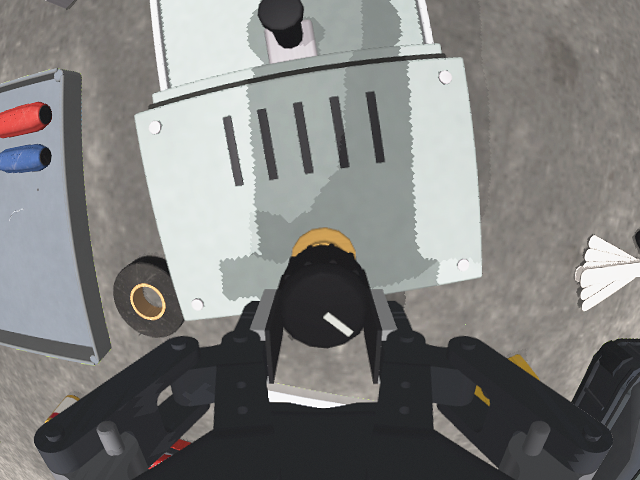

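```bash
python3 -m crank '[{"x":0,"y":0,"z":0,"wx":0,"wy":0,"wz":0},{"x":0,"y":0,"z":0,"wx":0,"wy":0,"wz":0},{"x":0,"y":0,"z":0,"wx":0,"wy":0,"wz":0},{"x":0,"y":0,"z":0,"wx":0,"wy":0,"wz":0},{"x":0,"y":0,"z":0,"wx":0,"wy":0,"wz":0},{"x":0,"y":0,"z":-0.5,"wx":0,"wy":0,"wz":0},{"x":0,"y":0,"z":-1.2,"wx":0,"wy":0,"wz":0},{"x":0,"y":0,"z":-2,"wx":0,"wy":0,"wz":0},{"x":0,"y":0,"z":-2,"wx":0,"wy":0,"wz":0}]' -1; python3 -c "
from h import *
o=st();goto([.5177,.2459,.12],np.radians(149.5),o)"
```

```text
clock: 7.75
ee_pos: [0.5903, 0.3679, 0.1737]
tcp_rot: [0.005, -0.423, 0.906, 0.002]
ft_force: [-0.0, 1.0, 0.6]
grip_width: 1.005
t 7.75 p [0.5903 0.3679 0.1737] yawY 140.06 z [ 0.008  0.008 -1.   ] F [-0.   1.   0.6] M [ 0.   -0.   -0.05] g 1.005 j [-0.27  0.68 -0.62  1.33  0.4   1.24  1.53]
row xyz [ 3.519 -0.564  1.303] w [-0.016  0.107 -1.573] mm [140.8 -22.6  52.1] deg [-0.1  0.6 -9.4]
```

```bash
python3 -m crank '[{"x":1,"y":-0.1,"z":0,"wx":0,"wy":0.1,"wz":-0.6},{"x":2,"y":-0.3,"z":0.1,"wx":0,"wy":0.1,"wz":-1.2},{"x":3,"y":-0.5,"z":0.6,"wx":0,"wy":0.1,"wz":-1.57},{"x":3.52,"y":-0.56,"z":1.3,"wx":0,"wy":0.1,"wz":-1.57},{"x":3.52,"y":-0.56,"z":1.3,"wx":0,"wy":0.1,"wz":-1.57},{"x":3.52,"y":-0.56,"z":1.3,"wx":0,"wy":0.1,"wz":-1.57}]'; python3 -c "
from h import *
o=st();goto([.5177,.2459,.032],np.radians(149.5),o)
c=capture('wrist');cv2.imwrite('pics/w5.png',c['image'])
"
```

```text
clock: 8.35
ee_pos: [0.5176, 0.2457, 0.1202]
tcp_rot: [0.001, -0.496, 0.869, -0.001]
ft_force: [0.7, 0.5, 0.9]
grip_width: 1.004
t 8.35 p [0.5176 0.2457 0.1202] yawY 149.43 z [ 0.001 -0.    -1.   ] F [0.7 0.5 0.9] M [ 0.02 -0.02  0.01] g 1.004 j [-0.06  0.56 -0.68  1.75  0.42  0.98  1.71]
row xyz [-0.004  0.004  2.204] w [-0.014  0.004 -0.012] mm [-0.2  0.2 88.2] deg [-0.1  0.  -0.1]
```

View pics/w5.png

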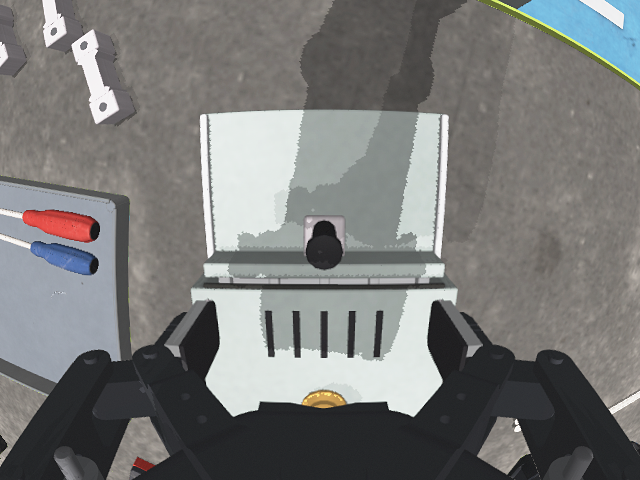

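```bash
python3 -c "
from h import *
o=get_obs();c=capture('wrist');print(cast(c,(324,251),.07,o))"
python3 -m crank '[{"x":0,"y":0,"z":0.7,"wx":0,"wy":0,"wz":0},{"x":0,"y":0,"z":1.3,"wx":0,"wy":0,"wz":0},{"x":0,"y":0,"z":1.8,"wx":0,"wy":0,"wz":0},{"x":0,"y":0,"z":2.2,"wx":0,"wy":0,"wz":0},{"x":0,"y":0,"z":2.2,"wx":0,"wy":0,"wz":0},{"x":0,"y":0,"z":2.2,"wx":0,"wy":0,"wz":0}]'
```

```text
[[0.51942448 0.24838745]]
clock: 9.05
ee_pos: [0.5193, 0.2492, 0.0338]
tcp_rot: [0.002, -0.497, 0.868, 0.0]
ft_force: [-0.2, 0.0, -0.6]
grip_width: 0.999
```

```bash
python3 -m crank '[{"x":0,"y":0,"z":0,"wx":0,"wy":0,"wz":0},{"x":0,"y":0,"z":0,"wx":0,"wy":0,"wz":0},{"x":0,"y":0,"z":0,"wx":0,"wy":0,"wz":0},{"x":0,"y":0,"z":0,"wx":0,"wy":0,"wz":0},{"x":0,"y":0,"z":0,"wx":0,"wy":0,"wz":0},{"x":0,"y":0,"z":0,"wx":0,"wy":0,"wz":0},{"x":0,"y":0,"z":0,"wx":0,"wy":0,"wz":0},{"x":0,"y":0,"z":0,"wx":0,"wy":0,"wz":0},{"x":0,"y":0,"z":0,"wx":0,"wy":0,"wz":0},{"x":0,"y":0,"z":0,"wx":0,"wy":0,"wz":0}]' 1;  python3 -c "
from h import *
o=st();goto([.5177-.107*.5075,.2459-.107*.8616,.032],np.radians(149.5),o)"
```

```text
clock: 10.05
ee_pos: [0.5194, 0.2492, 0.0344]
tcp_rot: [0.003, -0.497, 0.868, -0.0]
ft_force: [-1.0, -0.9, 6.9]
grip_width: 0.238
t 10.05 p [0.5194 0.2492 0.0344] yawY 149.55 z [ 0.005  0.003 -1.   ] F [-1.  -0.9  6.9] M [-0.18  0.36 -0.07] g 0.238 j [-0.11  0.67 -0.61  1.83  0.52  0.8   1.62]
row xyz [ 2.767 -0.003  0.048] w [-0.026  0.044  0.009] mm [ 1.107e+02 -1.000e-01  1.900e+00] deg [-0.2  0.3  0.1]
```

Gripped. Now I'll pull along tool +x.

```bash
python3 -m crank '[{"x":0.2,"y":0,"z":0,"wx":0,"wy":0,"wz":0},{"x":0.4,"y":0,"z":0,"wx":0,"wy":0,"wz":0},{"x":0.6,"y":0,"z":0,"wx":0,"wy":0,"wz":0},{"x":0.8,"y":0,"z":0,"wx":0,"wy":0,"wz":0},{"x":1,"y":0,"z":0,"wx":0,"wy":0,"wz":0},{"x":1.2,"y":0,"z":0,"wx":0,"wy":0,"wz":0},{"x":1.4,"y":0,"z":0,"wx":0,"wy":0,"wz":0},{"x":1.6,"y":0,"z":0,"wx":0,"wy":0,"wz":0},{"x":1.8,"y":0,"z":0,"wx":0,"wy":0,"wz":0},{"x":2,"y":0,"z":0,"wx":0,"wy":0,"wz":0},{"x":2.2,"y":0,"z":0,"wx":0,"wy":0,"wz":0},{"x":2.4,"y":0,"z":0,"wx":0,"wy":0,"wz":0},{"x":2.55,"y":0,"z":0,"wx":0,"wy":0,"wz":0},{"x":2.65,"y":0,"z":0,"wx":0,"wy":0,"wz":0},{"x":2.65,"y":0,"z":0,"wx":0,"wy":0,"wz":0}]';  python3 -c "
from h import *
o=st();c=capture('wrist');cv2.imwrite('pics/w6.png',c['image'])"
```

```text
clock: 11.55
ee_pos: [0.466, 0.1589, 0.0344]
tcp_rot: [0.004, -0.497, 0.868, 0.001]
ft_force: [-0.3, 5.6, 4.4]
grip_width: 0.234
t 11.55 p [0.466  0.1589 0.0344] yawY 149.58 z [ 0.006  0.005 -1.   ] F [-0.3  5.6  4.4] M [1.13 0.01 0.03] g 0.234 j [ 0.04  0.57 -0.63  2.05  0.53  0.67  1.68]
```

View pics/w6.png

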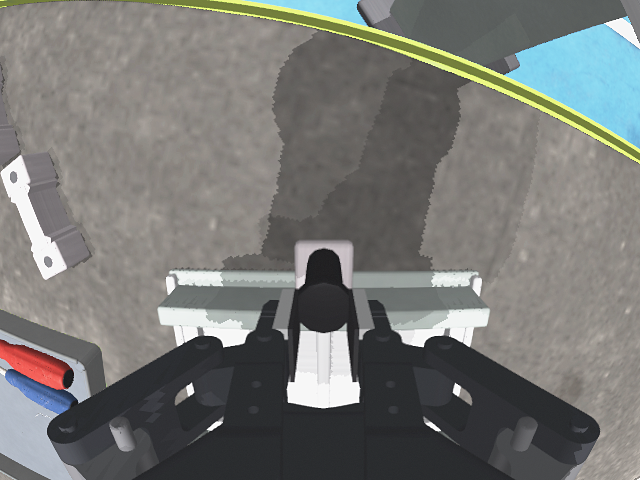

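```bash
python3 -m crank '[{"x":0,"y":0,"z":0,"wx":0,"wy":0,"wz":0},{"x":0,"y":0,"z":0,"wx":0,"wy":0,"wz":0},{"x":0,"y":0,"z":0,"wx":0,"wy":0,"wz":0},{"x":0,"y":0,"z":0,"wx":0,"wy":0,"wz":0},{"x":0,"y":0,"z":0,"wx":0,"wy":0,"wz":0},{"x":0,"y":0,"z":-0.6,"wx":0,"wy":0,"wz":0},{"x":0,"y":0,"z":-1.5,"wx":0,"wy":0,"wz":0},{"x":0,"y":0,"z":-2.5,"wx":0,"wy":0,"wz":0},{"x":-0.3,"y":0.5,"z":-3,"wx":0,"wy":0,"wz":0},{"x":-0.6,"y":1,"z":-3.5,"wx":0,"wy":0,"wz":0},{"x":-0.6,"y":1,"z":-4,"wx":0,"wy":0,"wz":0},{"x":-0.6,"y":1,"z":-4,"wx":0,"wy":0,"wz":0}]' -1;  python3 -c "
from h import *
o=st();c=capture('wrist');cv2.imwrite('pics/w7.png',c['image']);c=capture('top');cv2.imwrite('pics/t7.png',cv2.resize(c['image'][150:330,220:460],None,fx=3.3,fy=3.3))"
```

```text
clock: 12.8
ee_pos: [0.4434, 0.2005, 0.1968]
tcp_rot: [0.006, -0.497, 0.867, 0.0]
ft_force: [-0.4, 0.5, 0.3]
grip_width: 0.999
t 12.8 p [0.4434 0.2005 0.1968] yawY 149.66 z [ 0.01   0.006 -1.   ] F [-0.4  0.5  0.3] M [ 0.02 -0.03  0.02] g 0.999 j [ 0.1   0.35 -0.79  1.86  0.29  1.03  1.8 ]
```

View pics/w7.png

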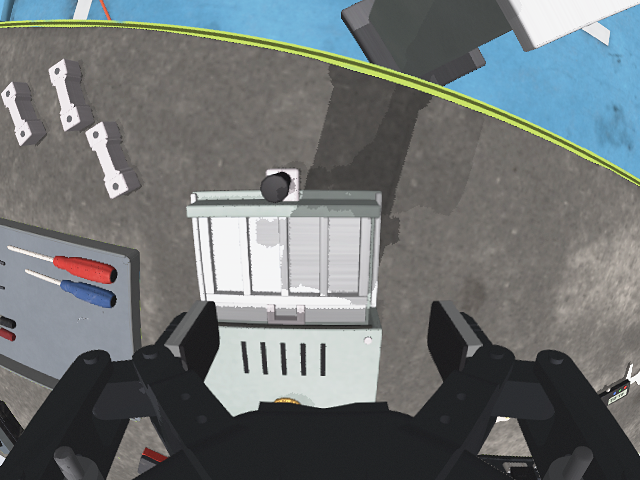

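View pics/t7.png

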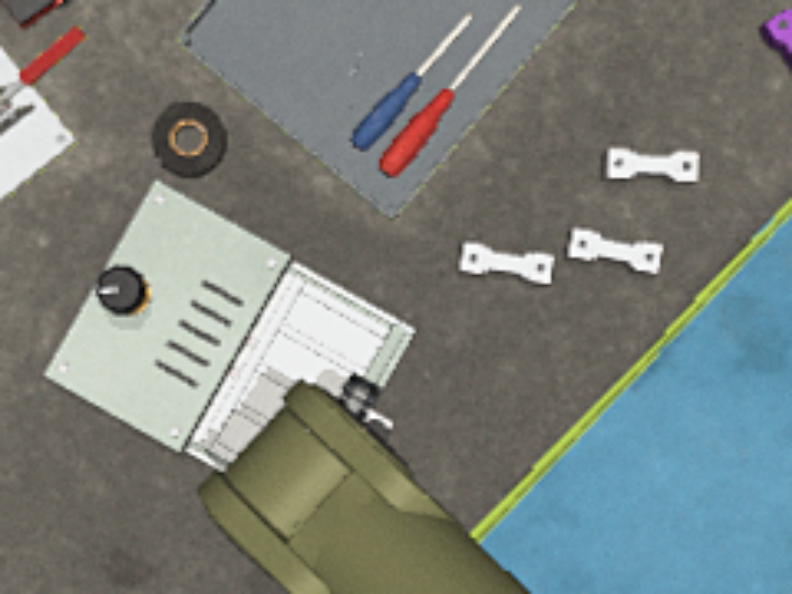

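```bash
python3 -c "
import cv2
a=cv2.imread('pics/w7.png');cv2.imwrite('pics/w7c.png',cv2.resize(a[185:335,183:383],None,fx=4,fy=4,interpolation=cv2.INTER_CUBIC))"
```

```text
(no output)
```

View pics/w7c.png

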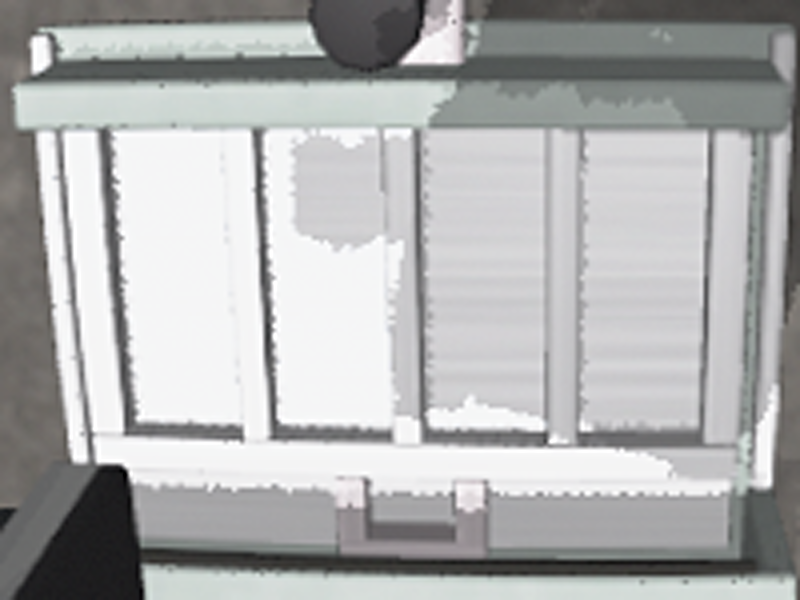

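```bash
python3 -c "
from h import *
o=get_obs();c=capture('wrist')
f=lambda x,y:(183+(x+.5)/4-.5,185+(y+.5)/4-.5)
a=np.radians(59.5);O=np.array([.5875,.3644]);ax=np.array([[np.cos(a),np.sin(a)],[-np.sin(a),np.cos(a)]])
def pr(n,p,z):
    w=cast(c,[f(*q) for q in p],z,o);print(n,np.round((w-O)@ax.T*1000,1).tolist())
pr('back rim',[(130,435),(255,440),(405,443),(562,445),(700,443)],.024)
pr('div L/R near back',[(113,420),(244,425),(268,425),(393,425),(420,425),(548,425),(577,425),(705,425)],.024)
pr('div near front',[(103,150),(226,150),(255,150),(384,150),(416,150),(548,150),(580,150),(709,150)],.024)
pr('wall top outer',[(20,85),(440,85),(795,85)],.041)
pr('wall top inner',[(20,128),(430,128),(790,128)],.041)
pr('wall corners',[(15,85),(15,128),(793,80),(793,128)],.041)
pr('head',[(367,15)],.07)
pr('hood front',[(145,565),(795,578)],.059)
"
```

```text
back rim [[-128.3, -74.5], [-127.8, -40.5], [-127.7, -1.1], [-127.5, 39.2], [-128.0, 74.5]]
div L/R near back [[-132.5, -78.8], [-132.1, -43.1], [-132.2, -36.7], [-132.8, -4.0], [-132.9, 2.9], [-133.1, 35.6], [-133.2, 43.0], [-133.1, 75.6]]
div near front [[-205.2, -74.5], [-205.0, -42.8], [-204.9, -35.5], [-204.8, -3.7], [-204.8, 4.0], [-204.8, 35.7], [-204.8, 43.4], [-204.9, 74.4]]
wall top outer [[-225.3, -88.6], [-223.9, 11.6], [-224.3, 92.0]]
wall top inner [[-214.9, -89.5], [-214.0, 9.2], [-214.3, 91.2]]
wall corners [[-225.3, -89.9], [-214.9, -90.8], [-225.4, 91.5], [-214.3, 91.9]]
head [[-244.2, -0.6]]
hood front [[-109.1, -63.1], [-107.8, 95.6]]
```

```bash
python3 -c "
from h import *
o=st();Rm=rot(o);print(Rm.inv().apply(np.array([.610,.036,.13])-o['ee_pos'])/.04)"
```

```text
t 12.95 p [0.4425 0.1982 0.1937] yawY 149.54 z [ 0.005  0.004 -1.   ] F [0.6 0.1 0.6] M [-0.02  0.03  0.03] g 1.0 j [ 0.1   0.36 -0.79  1.86  0.29  1.03  1.8 ]
[ 1.38119596 -5.66119649  1.59944884]
```

```bash
python3 -m crank '[{"x":0.1,"y":-0.5,"z":0,"wx":0,"wy":0,"wz":1.3},{"x":0.3,"y":-1.2,"z":0,"wx":0,"wy":0,"wz":2.6},{"x":0.5,"y":-2,"z":0,"wx":0,"wy":0,"wz":3.9},{"x":0.7,"y":-2.8,"z":0,"wx":0,"wy":0,"wz":5.2},{"x":0.9,"y":-3.6,"z":0,"wx":0,"wy":0,"wz":6.5},{"x":1.1,"y":-4.4,"z":0,"wx":0,"wy":0,"wz":7.9},{"x":1.3,"y":-5.1,"z":0,"wx":0,"wy":0,"wz":9.3},{"x":1.38,"y":-5.66,"z":0,"wx":0,"wy":0,"wz":10.7},{"x":1.38,"y":-5.66,"z":0.1,"wx":0,"wy":0,"wz":12.1},{"x":1.38,"y":-5.66,"z":0.2,"wx":0,"wy":0,"wz":13.5},{"x":1.38,"y":-5.66,"z":0.3,"wx":0,"wy":0,"wz":14.9},{"x":1.38,"y":-5.66,"z":0.5,"wx":0,"wy":0,"wz":16.3},{"x":1.38,"y":-5.66,"z":0.7,"wx":0,"wy":0,"wz":17.7},{"x":1.38,"y":-5.66,"z":0.9,"wx":0,"wy":0,"wz":19.1},{"x":1.38,"y":-5.66,"z":1.1,"wx":0,"wy":0,"wz":20.5},{"x":1.38,"y":-5.66,"z":1.3,"wx":0,"wy":0,"wz":21.9},{"x":1.38,"y":-5.66,"z":1.5,"wx":0,"wy":0,"wz":23.3},{"x":1.38,"y":-5.66,"z":1.6,"wx":0,"wy":0,"wz":24.7},{"x":1.38,"y":-5.66,"z":1.6,"wx":0,"wy":0,"wz":26.1},{"x":1.38,"y":-5.66,"z":1.6,"wx":0,"wy":0,"wz":26.5}]'
cat >> h.py <<'E'
def bars(name):
    """find white steel bars: returns list of (x,y,angle deg mod 180)"""
    o=get_obs();c=capture(name);img=c["image"]
    m=cv2.inRange(img,(165,165,165),(255,255,255))
    n,l,sta,cen=cv2.connectedComponentsWithStats(m);out=[]
    for i in range(1,n):
        if sta[i][4]<100:continue
        ys,xs=np.where(l==i);bx=cv2.boxPoints(cv2.minAreaRect(cast(c,np.c_[xs,ys],.03,o).astype(np.float32)*1000))
        e=[bx[1]-bx[0],bx[2]-bx[1]];e.sort(key=np.linalg.norm);L=[np.linalg.norm(v) for v in e]
        if 18<L[0]<36 and 70<L[1]<92:
            r=(*np.round(bx.mean(0)/1000,4),round(np.degrees(np.arctan2(e[1][1],e[1][0]))%180,1));out.append(r);print(name,r,np.round(L,1),np.round(cen[i]))
    return out,img
E
python3 -c "
from h import *
o=st();b,i=bars('wrist');cv2.imwrite('pics/w8.png',i);bars('top')"
```

```text
clock: 14.95
ee_pos: [0.609, 0.0353, 0.128]
tcp_rot: [-0.0, 0.765, 0.644, 0.002]
ft_force: [0.5, -0.5, 0.4]
grip_width: 1.003
t 14.95 p [0.609  0.0353 0.128 ] yawY -9.82 z [ 0.002  0.003 -1.   ] F [ 0.5 -0.5  0.4] M [-0.03  0.01 -0.03] g 1.003 j [-0.11  0.54  0.02  1.65 -0.02  0.96 -0.25]
wrist (np.float32(0.4927), np.float32(0.2189), np.float32(59.4)) [32.  72.5] [138.  39.]
wrist (np.float32(0.5276), np.float32(0.2029), np.float32(59.5)) [33.6 80.9] [180.  45.]
wrist (np.float32(0.4458), np.float32(0.1731), np.float32(149.2)) [27.9 91. ] [117. 105.]
wrist (np.float32(0.6201), np.float32(-0.0597), np.float32(77.6)) [25.2 78.6] [354. 333.]
top (np.float32(0.3488), np.float32(0.8061), np.float32(131.5)) [18.2 73.5] [109. 324.]
```

View pics/w8.png

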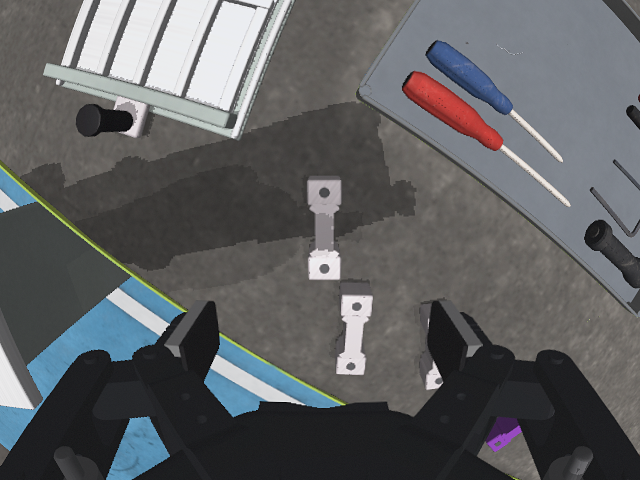

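```bash
python3 -c "
from h import *
o=get_obs();c=capture('wrist');w=cast(c,[(324,192),(324,268)],.03,o);print(w,w.mean(0),np.linalg.norm(w[0]-w[1]));d=w[0]-w[1];a=np.arctan2(d[1],d[0]);print(np.degrees(a))
goto([*w.mean(0),.017],a+np.pi/2,o)
w=cast(c,[(323,178),(324,279)],.03,o);print(w.mean(0))
"
```

```text
[[0.61633251 0.06558644]
 [0.60645184 0.00645166]] [0.61139218 0.03601905] 0.05995456408884517
80.51423857132649
row xyz [0.014 0.047 2.785] w [ 0.022 -0.03  -0.006] mm [  0.5   1.9 111.4] deg [ 0.1 -0.2 -0. ]
[0.61112959 0.03668025]
```

```bash
python3 -m crank '[{"x":0,"y":0.04,"z":0.8,"wx":0,"wy":0,"wz":0},{"x":0,"y":0.04,"z":1.6,"wx":0,"wy":0,"wz":0},{"x":0,"y":0.04,"z":2.3,"wx":0,"wy":0,"wz":0},{"x":0.01,"y":0.04,"z":2.75,"wx":0,"wy":0,"wz":0},{"x":0.01,"y":0.04,"z":2.78,"wx":0,"wy":0,"wz":0},{"x":0.01,"y":0.04,"z":2.78,"wx":0,"wy":0,"wz":0}]' ; python3 -c "
from h import *
o=st();goto([.6112,.0362,.016],np.radians(170.5),o)"
```

```text
clock: 15.7
ee_pos: [0.611, 0.0358, 0.0171]
tcp_rot: [-0.0, 0.763, 0.647, 0.002]
ft_force: [-0.3, 0.6, -0.0]
grip_width: 0.994
t 15.7 p [0.611  0.0358 0.0171] yawY -9.39 z [ 0.002  0.003 -1.   ] F [-0.3  0.6 -0. ] M [ 0.01 -0.04  0.02] g 0.994 j [-0.1   0.67  0.01  1.75 -0.01  0.72 -0.25]
row xyz [0.011 0.003 0.028] w [ 0.015 -0.029  0.019] mm [0.5 0.1 1.1] deg [ 0.1 -0.2  0.1]
```

```bash
python3 -m crank '[{"x":0,"y":0,"z":0.02,"wx":0,"wy":0,"wz":0},{"x":0,"y":0,"z":0.02,"wx":0,"wy":0,"wz":0},{"x":0,"y":0,"z":0.02,"wx":0,"wy":0,"wz":0},{"x":0,"y":0,"z":0.02,"wx":0,"wy":0,"wz":0},{"x":0,"y":0,"z":0.02,"wx":0,"wy":0,"wz":0},{"x":0,"y":0,"z":0.02,"wx":0,"wy":0,"wz":0},{"x":0,"y":0,"z":0.02,"wx":0,"wy":0,"wz":0},{"x":0,"y":0,"z":0.02,"wx":0,"wy":0,"wz":0},{"x":0,"y":0,"z":0.02,"wx":0,"wy":0,"wz":0},{"x":0,"y":0,"z":0.02,"wx":0,"wy":0,"wz":0},{"x":0,"y":0,"z":0.02,"wx":0,"wy":0,"wz":0},{"x":0,"y":0,"z":0.02,"wx":0,"wy":0,"wz":0}]' 1 ; python3 -c "
from h import *
o=st()"
python3 -m crank '[{"x":0,"y":0,"z":-0.4,"wx":0,"wy":0,"wz":0},{"x":0,"y":0,"z":-1,"wx":0,"wy":0,"wz":0},{"x":0,"y":0,"z":-1.8,"wx":0,"wy":0,"wz":0},{"x":0,"y":0,"z":-2.4,"wx":0,"wy":0,"wz":0},{"x":0,"y":0,"z":-2.4,"wx":0,"wy":0,"wz":0}]'
python3 -c "
from h import *
o=st();c=capture('wrist');cv2.imwrite('pics/w9.png',c['image'])"
```

```text
clock: 16.9
ee_pos: [0.611, 0.0358, 0.0163]
tcp_rot: [-0.0, 0.763, 0.647, 0.002]
ft_force: [1.3, -0.9, -0.8]
grip_width: 0.0
t 16.9 p [0.611  0.0358 0.0163] yawY -9.39 z [ 0.002  0.003 -1.   ] F [ 1.3 -0.9 -0.8] M [-0.04 -0.06 -0.  ] g 0.0 j [-0.1   0.67  0.01  1.75 -0.01  0.72 -0.25]
clock: 17.4
ee_pos: [0.6131, 0.0355, 0.1161]
tcp_rot: [0.002, 0.763, 0.647, 0.004]
ft_force: [0.1, 0.3, -0.0]
grip_width: -0.004
t 17.4 p [0.6131 0.0355 0.1161] yawY -9.4 z [ 0.008  0.003 -1.   ] F [ 0.1  0.3 -0. ] M [0.   0.04 0.02] g -0.004 j [-0.11  0.55  0.02  1.66 -0.01  0.93 -0.25]
```

View pics/w9.png

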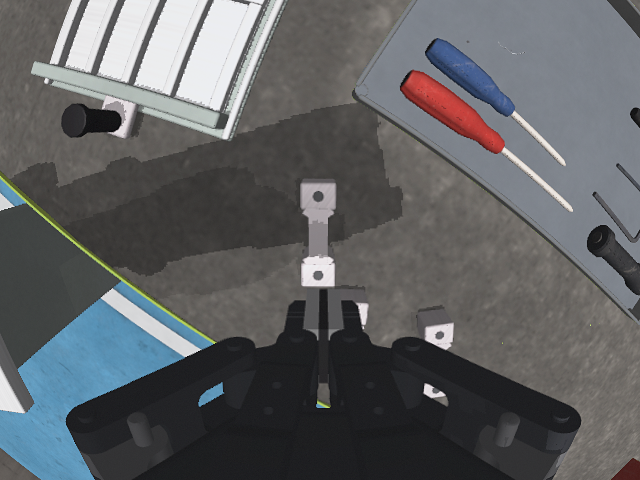

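```bash
python3 -c "
from h import *
o=get_obs();c=capture('wrist');w=cast(c,[(318,196),(318,275)],.03,o);print(w,w.mean(0),np.linalg.norm(w[0]-w[1]))
t=capture('top');cv2.imwrite('pics/t9.png',cv2.resize(t['image'][150:330,220:460],None,fx=3.3,fy=3.3))
s=capture('side');cv2.imwrite('pics/s9.png',cv2.resize(s['image'][150:330,220:460],None,fx=3.3,fy=3.3))
"
```

```text
[[0.61486467 0.06559925]
 [0.6049426  0.00688852]] [0.60990364 0.03624388] 0.05954323663862387
```

View pics/s9.png

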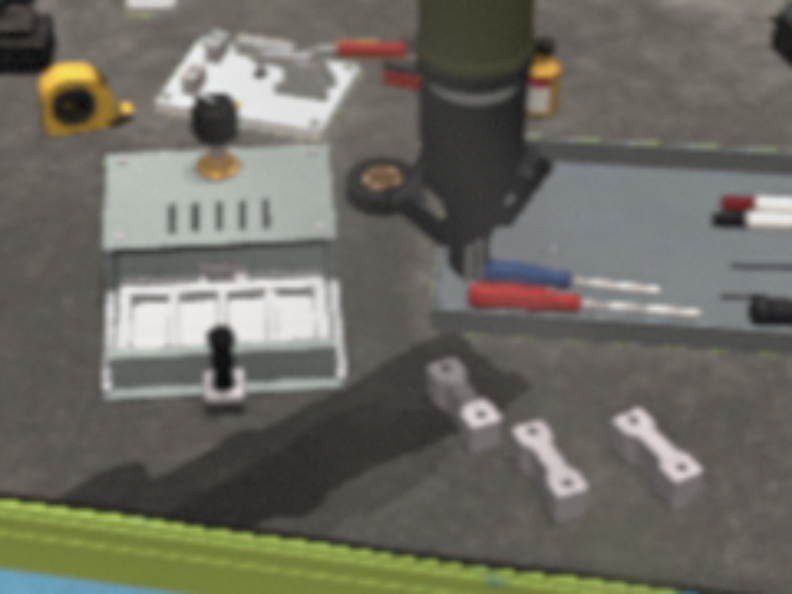

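```bash
python3 -c "
from h import *
o=st();s=capture('side');K=s['mtx'];T=s['cam_to_world']
for z in (0,.03,.05,-.02,-.04):
    p=o['ee_pos']+np.array([0,0,z]);q=np.linalg.inv(T)@np.r_[p,1];u=K@(q[:3]/q[2]);print(z,np.round((u[:2]-[220,150])*3.3))
w=cv2.imread('pics/w9.png');cv2.imwrite('pics/w9c.png',cv2.resize(w[240:420,220:430],None,fx=3.3,fy=3.3))
"
```

```text
t 17.6 p [0.6101 0.0355 0.1114] yawY -9.39 z [ 0.     0.003 -1.   ] F [0.  0.2 0. ] M [0.01 0.03 0.03] g 0.003 j [-0.11  0.56  0.02  1.66 -0.01  0.92 -0.25]
0 [464. 307.]
0.03 [465. 277.]
0.05 [466. 256.]
-0.02 [464. 328.]
-0.04 [463. 347.]
```

View pics/w9c.png

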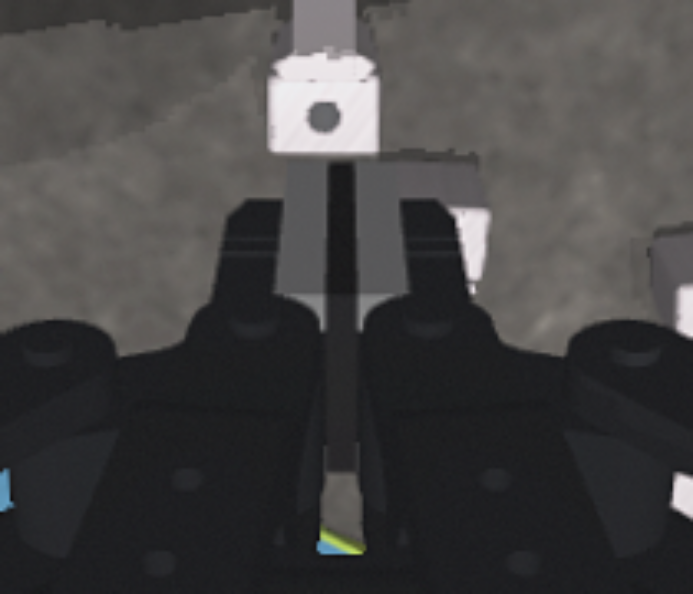

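The side view shows the real fingertips about 30 mm above the reported TCP, so the fingers closed above bar A and missed it. The pull grasp also fits this, because it held the 24 mm head. I'll measure the offset with a gentle touch on bare worktop.

```bash
python3 -m crank '[{"x":0,"y":-0.8,"z":0,"wx":0,"wy":0,"wz":0},{"x":0,"y":-1.5,"z":0.5,"wx":0,"wy":0,"wz":0},{"x":0,"y":-1.5,"z":1.2,"wx":0,"wy":0,"wz":0},{"x":0,"y":-1.5,"z":2,"wx":0,"wy":0,"wz":0},{"x":0,"y":-1.5,"z":2.25,"wx":0,"wy":0,"wz":0},{"x":0,"y":-1.5,"z":2.25,"wx":0,"wy":0,"wz":0}]' 1 ; python3 -m crank '[{"x":0,"y":0,"z":0.1,"wx":0,"wy":0,"wz":0},{"x":0,"y":0,"z":0.1,"wx":0,"wy":0,"wz":0}]';python3 -m crank '[{"x":0,"y":0,"z":0.1,"wx":0,"wy":0,"wz":0},{"x":0,"y":0,"z":0.1,"wx":0,"wy":0,"wz":0}]';python3 -m crank '[{"x":0,"y":0,"z":0.1,"wx":0,"wy":0,"wz":0},{"x":0,"y":0,"z":0.1,"wx":0,"wy":0,"wz":0}]'
python3 -c "
from h import *
s=capture('side');cv2.imwrite('pics/s10.png',cv2.resize(s['image'][150:330,220:460],None,fx=3.3,fy=3.3,interpolation=cv2.INTER_CUBIC))"
```

```text
clock: 18.25
ee_pos: [0.5494, 0.0453, 0.0194]
tcp_rot: [-0.002, 0.763, 0.647, -0.001]
ft_force: [0.2, -0.3, 0.4]
grip_width: -0.002
clock: 18.45
ee_pos: [0.5498, 0.0453, 0.0157]
tcp_rot: [-0.002, 0.763, 0.647, -0.001]
ft_force: [0.7, -0.3, 0.3]
grip_width: -0.001
clock: 18.65
ee_pos: [0.55, 0.0453, 0.012]
tcp_rot: [-0.002, 0.763, 0.647, -0.0]
ft_force: [0.4, 0.2, 0.6]
grip_width: -0.002
clock: 18.85
ee_pos: [0.5499, 0.0453, 0.0078]
tcp_rot: [-0.002, 0.763, 0.647, -0.001]
ft_force: [-0.7, -0.3, 0.4]
grip_width: -0.001
```

View pics/s10.png

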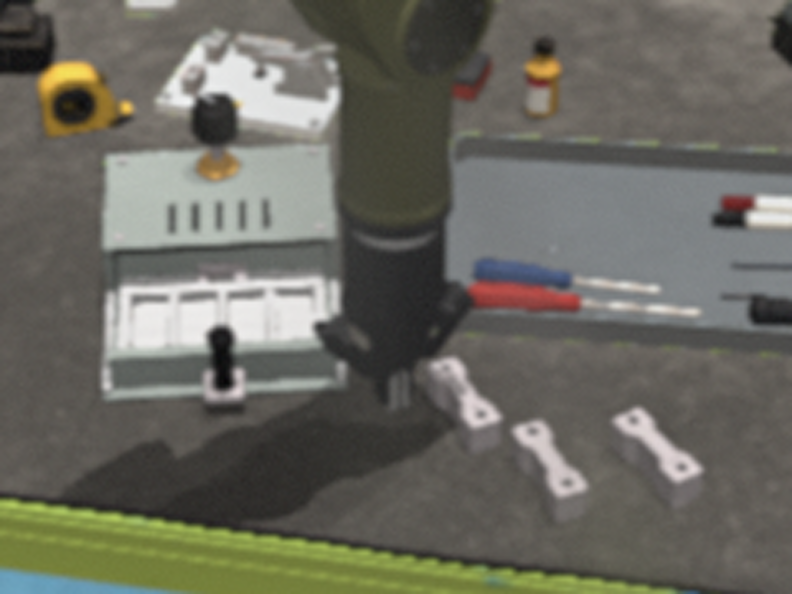

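```bash
for i in 1; do python3 -m crank '[{"x":0,"y":0,"z":0.15,"wx":0,"wy":0,"wz":0},{"x":0,"y":0,"z":0.15,"wx":0,"wy":0,"wz":0}]' | egrep "ee_pos|force"; python3 -m crank '[{"x":0,"y":0,"z":0.15,"wx":0,"wy":0,"wz":0},{"x":0,"y":0,"z":0.15,"wx":0,"wy":0,"wz":0}]'| egrep "ee_pos|force";python3 -m crank '[{"x":0,"y":0,"z":0.1,"wx":0,"wy":0,"wz":0},{"x":0,"y":0,"z":0.1,"wx":0,"wy":0,"wz":0}]'| egrep "ee_pos|force";python3 -m crank '[{"x":0,"y":0,"z":0.1,"wx":0,"wy":0,"wz":0},{"x":0,"y":0,"z":0.1,"wx":0,"wy":0,"wz":0}]'| egrep "ee_pos|force"; done
```

```text
ee_pos: [0.5494, 0.0453, 0.0012]
ft_force: [0.5, -0.4, 0.5]
ee_pos: [0.5487, 0.0453, -0.0057]
ft_force: [0.0, 0.2, -1.2]
ee_pos: [0.5483, 0.0453, -0.0103]
ft_force: [0.6, 1.2, 0.4]
ee_pos: [0.5479, 0.0453, -0.0148]
ft_force: [-0.6, 0.1, -1.1]
```

```bash
python3 -m crank '[{"x":0,"y":0,"z":0.08,"wx":0,"wy":0,"wz":0},{"x":0,"y":0,"z":0.08,"wx":0,"wy":0,"wz":0}]' | egrep "ee_pos|force"; python3 -m crank '[{"x":0,"y":0,"z":0.08,"wx":0,"wy":0,"wz":0},{"x":0,"y":0,"z":0.08,"wx":0,"wy":0,"wz":0}]'| egrep "ee_pos|force"; python3 -c "
from h import *
s=capture('side');cv2.imwrite('pics/s11.png',cv2.resize(s['image'][200:330,280:450],None,fx=4.5,fy=4.5,interpolation=cv2.INTER_CUBIC))"
```

```text
ee_pos: [0.5476, 0.0452, -0.0184]
ft_force: [-0.1, 0.2, 0.8]
ee_pos: [0.5473, 0.0452, -0.022]
ft_force: [0.2, 0.8, 0.2]
```

View pics/s11.png

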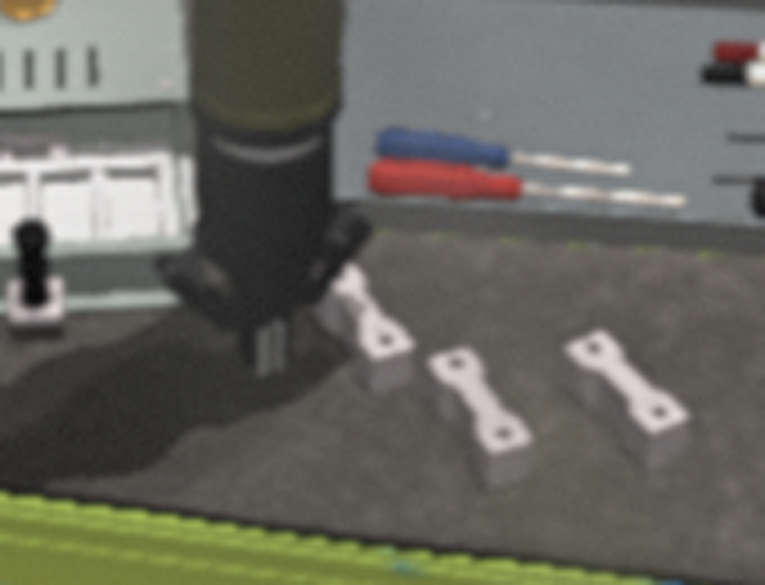

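```bash
for k in 1; do python3 -m crank '[{"x":0,"y":0,"z":0.06,"wx":0,"wy":0,"wz":0},{"x":0,"y":0,"z":0.06,"wx":0,"wy":0,"wz":0}]' | egrep "ee_pos|force"; python3 -m crank '[{"x":0,"y":0,"z":0.06,"wx":0,"wy":0,"wz":0},{"x":0,"y":0,"z":0.06,"wx":0,"wy":0,"wz":0}]'| egrep "ee_pos|force";python3 -m crank '[{"x":0,"y":0,"z":0.06,"wx":0,"wy":0,"wz":0},{"x":0,"y":0,"z":0.06,"wx":0,"wy":0,"wz":0}]'| egrep "ee_pos|force";done
```

```text
ee_pos: [0.5472, 0.0453, -0.0245]
ft_force: [0.1, 0.1, -0.6]
ee_pos: [0.547, 0.0453, -0.0272]
ft_force: [-0.0, 0.9, -0.1]
ee_pos: [0.5468, 0.0453, -0.0299]
ft_force: [0.0, 0.2, 0.4]
```

```bash
python3 -c "
from h import *
o=st();s=capture('side');K=s['mtx'];T=s['cam_to_world']
for z in (0,.02,.03,.04,.05):
    p=o['ee_pos']+np.array([0,0,z]);q=np.linalg.inv(T)@np.r_[p,1];u=K@(q[:3]/q[2]);print(z,np.round((u[:2]-[280,200])*4.5))
cv2.imwrite('pics/s12.png',cv2.resize(s['image'][200:330,280:450],None,fx=4.5,fy=4.5,interpolation=cv2.INTER_CUBIC))
c=capture('wrist');cv2.imwrite('pics/w12.png',c['image'])"
```

```text
t 20.75 p [ 0.5468  0.0453 -0.0299] yawY -9.38 z [-0.01   0.002 -1.   ] F [0.  0.2 0.4] M [-0.01  0.01  0.01] g 0.0 j [-0.13  0.68  0.01  1.94 -0.01  0.53 -0.28]
0 [259. 413.]
0.02 [259. 388.]
0.03 [259. 375.]
0.04 [259. 363.]
0.05 [259. 350.]
```

View pics/s12.png

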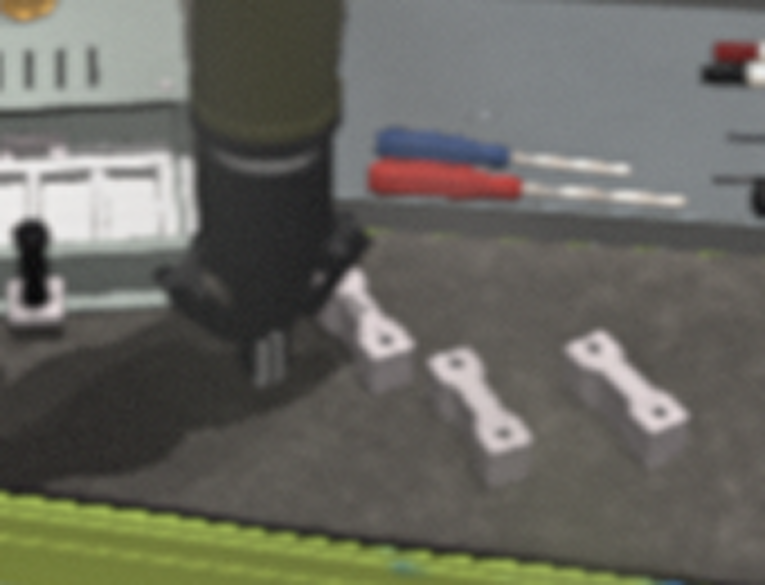

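View pics/w12.png

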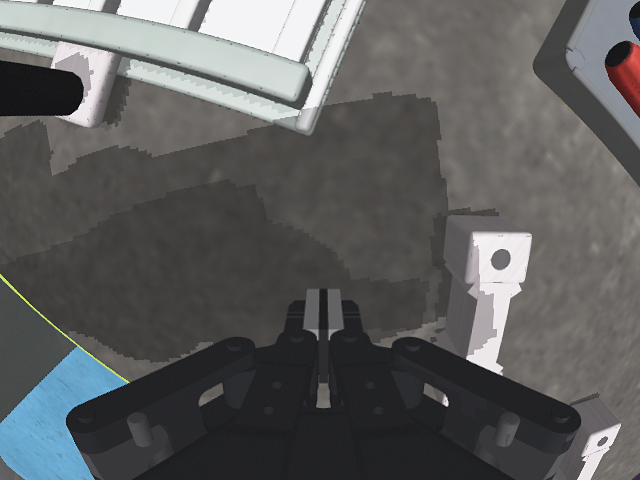

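```bash
for k in 1; do python3 -m crank '[{"x":0,"y":0,"z":0.05,"wx":0,"wy":0,"wz":0},{"x":0,"y":0,"z":0.05,"wx":0,"wy":0,"wz":0}]' | egrep "ee_pos|force"; python3 -m crank '[{"x":0,"y":0,"z":0.05,"wx":0,"wy":0,"wz":0},{"x":0,"y":0,"z":0.05,"wx":0,"wy":0,"wz":0}]'| egrep "ee_pos|force";done
```

```text
ee_pos: [0.5468, 0.0453, -0.0319]
ft_force: [-0.3, -0.4, 0.4]
ee_pos: [0.5469, 0.0452, -0.0336]
ft_force: [-0.8, 0.4, 3.5]
```

Contact came at a reported z of -0.0336, so the real tips sit about 33 mm behind the TCP when shut. I'll add that correction and regrasp bar A.

```bash
python3 -m crank '[{"x":0,"y":0,"z":-0.5,"wx":0,"wy":0,"wz":0},{"x":0,"y":0,"z":-1.4,"wx":0,"wy":0,"wz":0},{"x":0,"y":0,"z":-2.4,"wx":0,"wy":0,"wz":0},{"x":0,"y":0,"z":-3,"wx":0,"wy":0,"wz":0},{"x":0,"y":0.8,"z":-3,"wx":0,"wy":0,"wz":0},{"x":0,"y":1.6,"z":-3,"wx":0,"wy":0,"wz":0},{"x":0,"y":1.6,"z":-3,"wx":0,"wy":0,"wz":0}]' -1
python3 -c "
from h import *
o=st();b,i=bars('wrist');cv2.imwrite('pics/w13.png',i);bars('top');goto([.6108,.0362,-.019],np.radians(170.6))"
```

```text
clock: 21.95
ee_pos: [0.6149, 0.0335, 0.0859]
tcp_rot: [-0.002, 0.763, 0.646, -0.002]
ft_force: [-1.5, -0.1, -0.2]
grip_width: 1.0
t 21.95 p [0.6149 0.0335 0.0859] yawY -9.46 z [-0.006  0.001 -1.   ] F [-1.5 -0.1 -0.2] M [-0.03  0.02  0.01] g 1.0 j [-0.1   0.59  0.02  1.67 -0.01  0.88 -0.25]
wrist (np.float32(0.5607), np.float32(0.1798), np.float32(59.4)) [35.8 74.2] [201.  48.]
wrist (np.float32(0.4478), np.float32(0.1721), np.float32(148.8)) [27.5 88.5] [ 87. 102.]
wrist (np.float32(0.6199), np.float32(-0.0596), np.float32(77.6)) [24.9 78.8] [350. 359.]
top (np.float32(0.3488), np.float32(0.8061), np.float32(131.5)) [18.2 73.5] [109. 325.]
row xyz [0.043 0.02  2.602] w [-0.101  0.002 -0.001] mm [  1.7   0.8 104.1] deg [-0.6  0.  -0. ]
```

View pics/w13.png

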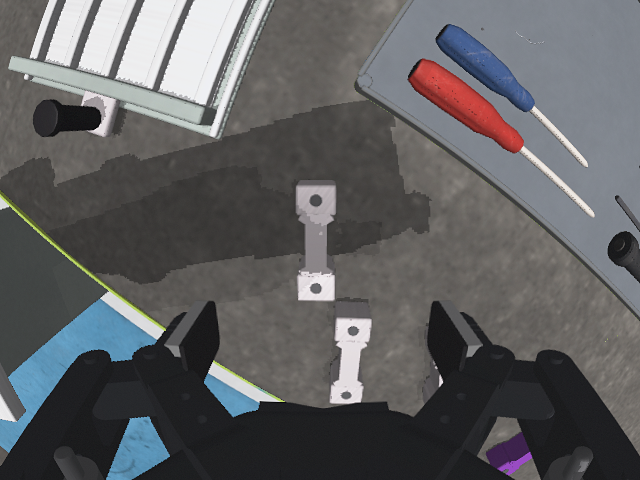

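```bash
python3 -m crank '[{"x":0.04,"y":0.02,"z":0.8,"wx":-0.1,"wy":0,"wz":0},{"x":0.04,"y":0.02,"z":1.6,"wx":-0.1,"wy":0,"wz":0},{"x":0.04,"y":0.02,"z":2.2,"wx":-0.1,"wy":0,"wz":0},{"x":0.04,"y":0.02,"z":2.6,"wx":-0.1,"wy":0,"wz":0},{"x":0.04,"y":0.02,"z":2.6,"wx":-0.1,"wy":0,"wz":0},{"x":0.04,"y":0.02,"z":2.6,"wx":-0.1,"wy":0,"wz":0}]' ; python3 -c "
from h import *
o=st();goto([.6110,.0362,-.019],np.radians(170.6),o)"
python3 -m crank '[{"x":0,"y":0,"z":0,"wx":0,"wy":0,"wz":0},{"x":0,"y":0,"z":0,"wx":0,"wy":0,"wz":0},{"x":0,"y":0,"z":0,"wx":0,"wy":0,"wz":0},{"x":0,"y":0,"z":0,"wx":0,"wy":0,"wz":0},{"x":0,"y":0,"z":0,"wx":0,"wy":0,"wz":0},{"x":0,"y":0,"z":0,"wx":0,"wy":0,"wz":0},{"x":0,"y":0,"z":0,"wx":0,"wy":0,"wz":0},{"x":0,"y":0,"z":0,"wx":0,"wy":0,"wz":0},{"x":0,"y":0,"z":0,"wx":0,"wy":0,"wz":0},{"x":0,"y":0,"z":0,"wx":0,"wy":0,"wz":0}]' 1
python3 -c "
from h import *
o=st();c=capture('wrist');cv2.imwrite('pics/w14.png',c['image'])"
```

```text
clock: 22.65
ee_pos: [0.61, 0.0363, -0.0187]
tcp_rot: [-0.0, 0.763, 0.647, -0.001]
ft_force: [1.3, -1.0, 0.6]
grip_width: 1.006
t 22.65 p [ 0.61    0.0363 -0.0187] yawY -9.39 z [-0.001 -0.    -1.   ] F [ 1.3 -1.   0.6] M [-0.05 -0.01  0.04] g 1.006 j [-0.11  0.72  0.01  1.77 -0.01  0.65 -0.25]
row xyz [0.001 0.026 0.007] w [-0.012  0.003  0.002] mm [0.  1.  0.3] deg [-0.1  0.   0. ]
clock: 23.65
ee_pos: [0.6103, 0.0363, -0.0182]
tcp_rot: [-0.0, 0.763, 0.647, -0.0]
ft_force: [-0.3, 0.5, 5.4]
grip_width: 0.143
t 23.65 p [ 0.6103  0.0363 -0.0182] yawY -9.39 z [-0.001 -0.    -1.   ] F [-0.3  0.5  5.4] M [-0.06  0.18 -0.03] g 0.143 j [-0.11  0.72  0.01  1.77 -0.01  0.65 -0.25]
```

View pics/w14.png

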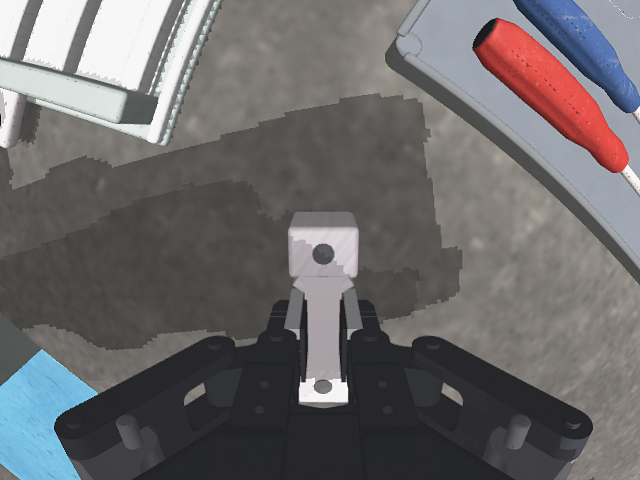

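```bash
python3 -m crank '[{"x":0,"y":0,"z":-0.3,"wx":0,"wy":0,"wz":0},{"x":0,"y":0,"z":-0.8,"wx":0,"wy":0,"wz":0},{"x":0,"y":0,"z":-1.6,"wx":0,"wy":0,"wz":0},{"x":0,"y":0,"z":-2.4,"wx":0,"wy":0,"wz":0},{"x":0,"y":0,"z":-2.6,"wx":0,"wy":0,"wz":0},{"x":0,"y":0,"z":-2.6,"wx":0,"wy":0,"wz":0}]'; python3 -c "
from h import *
o=st();goto([.5534,.1883,.085],np.radians(149.5),o)"
```

```text
clock: 24.3
ee_pos: [0.6112, 0.0363, 0.0874]
tcp_rot: [0.001, 0.763, 0.647, 0.001]
ft_force: [-0.3, 0.7, -1.4]
grip_width: 0.145
t 24.3 p [0.6112 0.0363 0.0874] yawY -9.39 z [ 0.002  0.    -1.   ] F [-0.3  0.7 -1.4] M [ 0.02  0.02 -0.06] g 0.145 j [-0.11  0.58  0.02  1.69 -0.01  0.87 -0.25]
row xyz [ 3.512 -2.045  0.058] w [ 0.021 -0.009  3.518] mm [140.5 -81.8   2.3] deg [ 0.1 -0.1 21.1]
```

```bash
python3 -m crank '[{"x":0.4,"y":-0.2,"z":0,"wx":0,"wy":0,"wz":0.4},{"x":1,"y":-0.6,"z":0,"wx":0,"wy":0,"wz":1},{"x":1.7,"y":-1,"z":0,"wx":0,"wy":0,"wz":1.7},{"x":2.4,"y":-1.4,"z":0,"wx":0,"wy":0,"wz":2.4},{"x":3,"y":-1.75,"z":0,"wx":0,"wy":0,"wz":3},{"x":3.4,"y":-2,"z":0,"wx":0,"wy":0,"wz":3.5},{"x":3.51,"y":-2.05,"z":0.06,"wx":0,"wy":0,"wz":3.52},{"x":3.51,"y":-2.05,"z":0.06,"wx":0,"wy":0,"wz":3.52},{"x":3.51,"y":-2.05,"z":0.06,"wx":0,"wy":0,"wz":3.52}]'; python3 -c "
from h import *
o=st();goto([.5534,.1883,.012],np.radians(149.5),o);c=capture('wrist');cv2.imwrite('pics/w15.png',c['image'])"
```

```text
clock: 25.2
ee_pos: [0.5533, 0.1864, 0.0842]
tcp_rot: [0.001, 0.868, 0.496, 0.0]
ft_force: [1.2, -0.9, -1.2]
grip_width: 0.143
t 25.2 p [0.5533 0.1864 0.0842] yawY -30.53 z [ 0.001 -0.001 -1.   ] F [ 1.2 -0.9 -1.2] M [-0.09  0.05  0.02] g 0.143 j [-0.45  0.56  0.13  1.77 -0.09  0.82 -0.81]
row xyz [ 0.042 -0.026  1.804] w [ 0.019  0.004 -0.006] mm [ 1.7 -1.  72.2] deg [ 0.1  0.  -0. ]
```

View pics/w15.png

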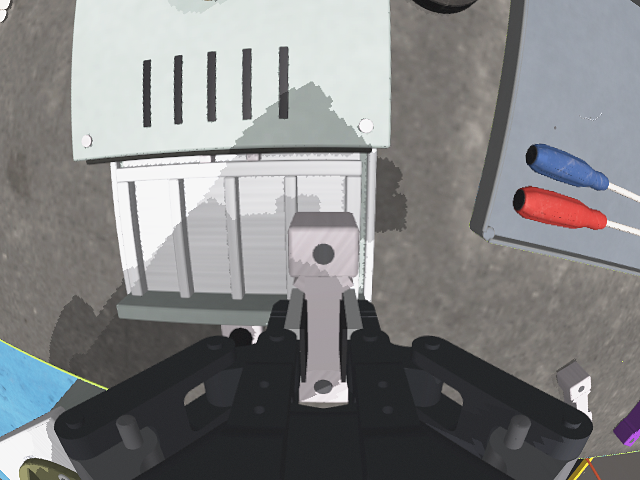

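```bash
python3 -m crank '[{"x":0.04,"y":-0.02,"z":0.4,"wx":0,"wy":0,"wz":0},{"x":0.04,"y":-0.02,"z":0.9,"wx":0,"wy":0,"wz":0},{"x":0.04,"y":-0.02,"z":1.4,"wx":0,"wy":0,"wz":0},{"x":0.04,"y":-0.02,"z":1.65,"wx":0,"wy":0,"wz":0},{"x":0.04,"y":-0.02,"z":1.65,"wx":0,"wy":0,"wz":0},{"x":0.04,"y":-0.02,"z":1.65,"wx":0,"wy":0,"wz":0}]'; python3 -c "
from h import *
o=st();goto([.5534,.1883,.012],np.radians(149.5),o);c=capture('wrist');cv2.imwrite('pics/w16.png',c['image'])"
```

```text
clock: 25.85
ee_pos: [0.5546, 0.1871, 0.0187]
tcp_rot: [0.001, 0.869, 0.495, 0.001]
ft_force: [0.3, 0.3, -0.6]
grip_width: 0.143
t 25.85 p [0.5546 0.1871 0.0187] yawY -30.64 z [ 0.003 -0.001 -1.   ] F [ 0.3  0.3 -0.6] M [-0.   -0.04  0.05] g 0.143 j [-0.44  0.64  0.11  1.83 -0.11  0.68 -0.8 ]
row xyz [ 0.01  -0.042  0.166] w [ 0.027 -0.003 -0.024] mm [ 0.4 -1.7  6.7] deg [ 0.2 -0.  -0.1]
```

View pics/w16.png

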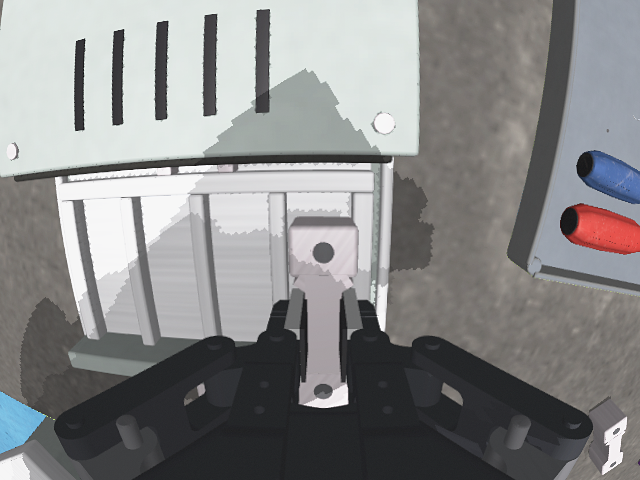

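```bash
cat >> h.py <<'E'
BO=np.array([.5875,.3644]);_a=np.radians(59.5);BA=np.array([[np.cos(_a),np.sin(_a)],[-np.sin(_a),np.cos(_a)]])
def boxf(w): return np.round((np.atleast_2d(w)-BO)@BA.T*1000,1)
E
python3 -c "
from h import *
o=get_obs();c=capture('wrist')
cv2.imwrite('pics/w16c.png',cv2.resize(c['image'][150:420,240:400],None,fx=2.2*1.6,fy=2.2,interpolation=cv2.INTER_CUBIC))
print('tcp',boxf(o['ee_pos'][:2]))
zt=o['ee_pos'][2]+.0182+.03
print('bar end corners',boxf(cast(c,[(290,217),(357,217),(290,274),(357,274),(323,253),(323,392)],zt,o)).tolist())
print('rim back, pocket sides',boxf(cast(c,[(320,192),(286,200),(357,200)],.024,o)).tolist())
"
```

```text
tcp [[-169.7  -61.5]]
bar end corners [[-126.3, -50.5], [-126.4, -74.2], [-147.8, -49.9], [-147.9, -74.7], [-139.7, -62.2], [-203.0, -62.0]]
rim back, pocket sides [[-123.7, -61.0], [-127.3, -45.1], [-127.5, -78.2]]
```

View pics/w16c.png

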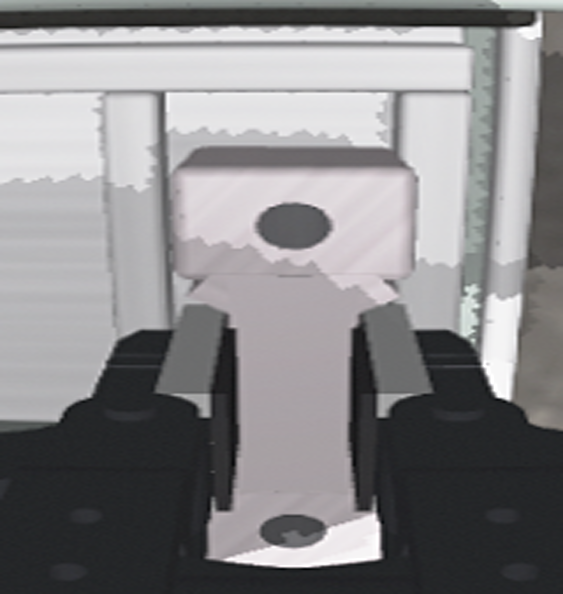

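```bash
python3 -m crank '[{"x":0.05,"y":-0.025,"z":0,"wx":0,"wy":0,"wz":0},{"x":0.05,"y":-0.025,"z":0.1,"wx":0,"wy":0,"wz":0},{"x":0.05,"y":-0.025,"z":0.2,"wx":0,"wy":0,"wz":0},{"x":0.05,"y":-0.025,"z":0.3,"wx":0,"wy":0,"wz":0},{"x":0.05,"y":-0.025,"z":0.4,"wx":0,"wy":0,"wz":0},{"x":0.05,"y":-0.025,"z":0.4,"wx":0,"wy":0,"wz":0}]'; python3 -c "
from h import *
o=st();print(boxf(o['ee_pos'][:2]))"
```

```text
clock: 26.55
ee_pos: [0.554, 0.1893, 0.0019]
tcp_rot: [0.001, 0.869, 0.495, 0.0]
ft_force: [1.5, 0.5, -0.8]
grip_width: 0.144
t 26.55 p [0.554  0.1893 0.0019] yawY -30.63 z [ 0.001 -0.002 -1.   ] F [ 1.5  0.5 -0.8] M [ 0.17 -0.1   0.03] g 0.144 j [-0.44  0.67  0.11  1.84 -0.11  0.65 -0.8 ]
[[-167.9  -60. ]]
```

```bash
python3 -m crank '[{"x":0,"y":0,"z":0.08,"wx":0,"wy":0,"wz":0},{"x":0,"y":0,"z":0.15,"wx":0,"wy":0,"wz":0},{"x":0,"y":0,"z":0.2,"wx":0,"wy":0,"wz":0},{"x":0,"y":0,"z":0.2,"wx":0,"wy":0,"wz":0}]'; python3 -c "
from h import *
o=st();print(boxf(o['ee_pos'][:2]))"
```

```text
clock: 26.95
ee_pos: [0.5551, 0.1905, -0.0045]
tcp_rot: [0.001, 0.869, 0.495, 0.002]
ft_force: [-2.8, 0.9, 13.2]
grip_width: 0.147
t 26.95 p [ 0.5551  0.1905 -0.0045] yawY -30.6 z [ 0.004  0.    -1.   ] F [-2.8  0.9 13.2] M [0.78 0.39 0.02] g 0.147 j [-0.44  0.67  0.11  1.84 -0.11  0.63 -0.8 ]
[[-166.3  -60.3]]
```

```bash
python3 -m crank '[{"x":0,"y":0,"z":0,"wx":0,"wy":0,"wz":0},{"x":0,"y":0,"z":0,"wx":0,"wy":0,"wz":0},{"x":0,"y":0,"z":0,"wx":0,"wy":0,"wz":0},{"x":0,"y":0,"z":0,"wx":0,"wy":0,"wz":0},{"x":0,"y":0,"z":0,"wx":0,"wy":0,"wz":0},{"x":0,"y":0,"z":-0.5,"wx":0,"wy":0,"wz":0},{"x":0,"y":0,"z":-1.2,"wx":0,"wy":0,"wz":0},{"x":0,"y":0,"z":-2.2,"wx":0,"wy":0,"wz":0},{"x":0,"y":0,"z":-2.8,"wx":0,"wy":0,"wz":0},{"x":0,"y":0,"z":-2.8,"wx":0,"wy":0,"wz":0}]' 0.2; python3 -c "
from h import *
o=st();c=capture('wrist');cv2.imwrite('pics/w17.png',c['image'])"
```

```text
clock: 27.95
ee_pos: [0.5569, 0.191, 0.1111]
tcp_rot: [0.001, 0.869, 0.495, 0.005]
ft_force: [0.4, 0.0, -1.0]
grip_width: 0.402
t 27.95 p [0.5569 0.191  0.1111] yawY -30.62 z [ 0.01   0.003 -1.   ] F [ 0.4  0.  -1. ] M [-0.   -0.02  0.03] g 0.402 j [-0.46  0.53  0.14  1.73 -0.09  0.88 -0.82]
```

View pics/w17.png

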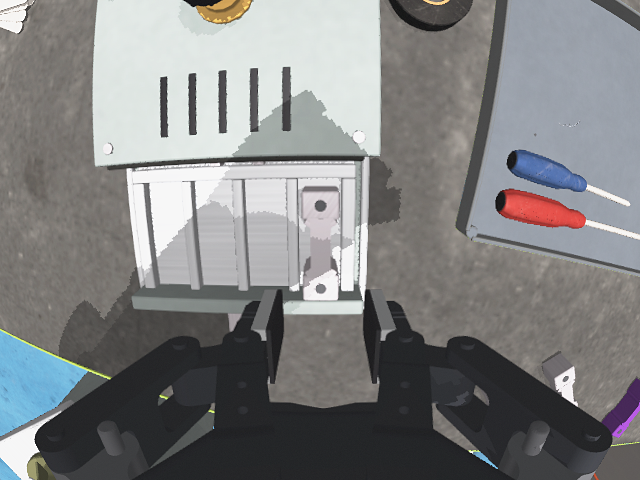

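```bash
python3 -c "
from h import *
o=get_obs();c=capture('wrist')
cv2.imwrite('pics/w17c.png',cv2.resize(c['image'][160:320,270:380],None,fx=3.7,fy=3.7,interpolation=cv2.INTER_CUBIC))
for z in(.042,.05):print(boxf(cast(c,[(320.5,206),(320.5,288.5)],z,o)).tolist())
print(boxf(o['ee_pos'][:2]))
i=c['image'];t,im=bars('top');cv2.imwrite('pics/t17.png',cv2.resize(im[150:330,220:460],None,fx=3.3,fy=3.3,interpolation=cv2.INTER_CUBIC))"
```

```text
[[-139.4, -60.3], [-198.6, -60.1]]
[[-138.0, -60.3], [-195.2, -60.1]]
[[-165.8  -60.7]]
top (np.float32(0.6944), np.float32(-0.0949), np.float32(86.1)) [24.3 79.2] [417. 199.]
top (np.float32(0.6191), np.float32(-0.0594), np.float32(77.5)) [24.6 80.2] [406. 225.]
top (np.float32(0.3488), np.float32(0.8061), np.float32(131.5)) [18.2 73.5] [109. 325.]
```

View pics/w17c.png

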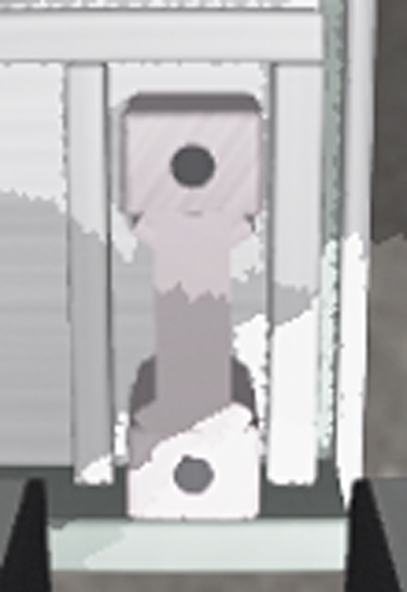

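View pics/t17.png

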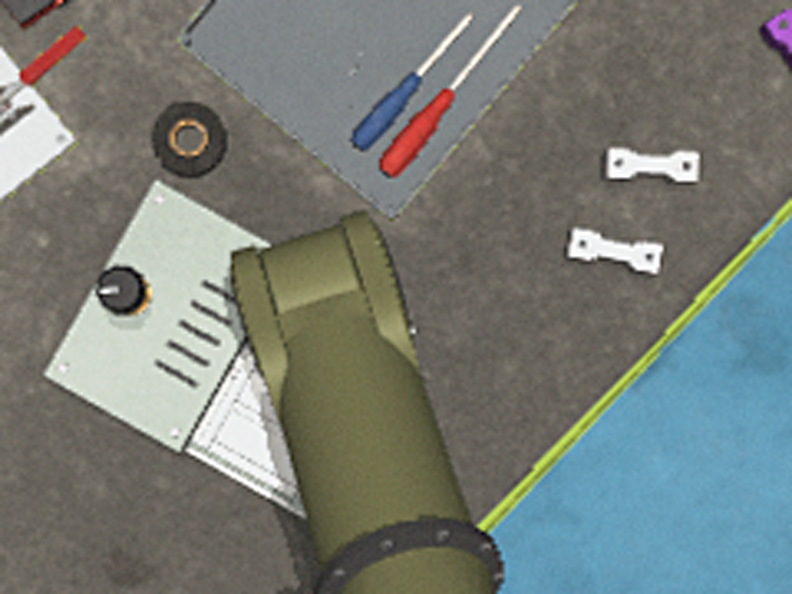

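Bar A is seated flat in pocket 4: holes 59 mm apart, centre at box (-169,-60). Next is bar B.

```bash
python3 -c "
from h import *
o=st();goto([.6195,-.0596,.085],np.radians(167.5),o)"
```

```text
t 28.1 p [0.554  0.1903 0.1068] yawY -30.6 z [ 0.003  0.    -1.   ] F [-0.9  0.9  0.1] M [0.04 0.04 0.04] g 0.401 j [-0.46  0.53  0.14  1.74 -0.09  0.88 -0.82]
row xyz [-4.545  4.589  0.548] w [ 0.023 -0.01  -3.017] mm [-181.8  183.6   21.9] deg [  0.1  -0.1 -18.1]
```

```bash
python3 -m crank '[{"x":-0.4,"y":0.4,"z":0,"wx":0,"wy":0,"wz":-0.4},{"x":-1.1,"y":1.1,"z":0,"wx":0,"wy":0,"wz":-0.8},{"x":-1.8,"y":1.8,"z":0,"wx":0,"wy":0,"wz":-1.2},{"x":-2.5,"y":2.5,"z":0,"wx":0,"wy":0,"wz":-1.7},{"x":-3.2,"y":3.2,"z":0.1,"wx":0,"wy":0,"wz":-2.2},{"x":-3.9,"y":3.9,"z":0.3,"wx":0,"wy":0,"wz":-2.7},{"x":-4.4,"y":4.4,"z":0.5,"wx":0,"wy":0,"wz":-3.02},{"x":-4.55,"y":4.59,"z":0.55,"wx":0,"wy":0,"wz":-3.02},{"x":-4.55,"y":4.59,"z":0.55,"wx":0,"wy":0,"wz":-3.02},{"x":-4.55,"y":4.59,"z":0.55,"wx":0,"wy":0,"wz":-3.02}]' -1; python3 -c "
from h import *
o=st();t,i=bars('wrist');cv2.imwrite('pics/w18.png',i);goto([.6195,-.0596,-.019],np.radians(167.5))"
```

```text
clock: 29.1
ee_pos: [0.619, -0.0577, 0.0843]
tcp_rot: [-0.0, 0.779, 0.626, 0.001]
ft_force: [-0.1, 0.9, -0.9]
grip_width: 0.996
t 29.1 p [ 0.619  -0.0577  0.0843] yawY -12.43 z [ 0.001  0.002 -1.   ] F [-0.1  0.9 -0.9] M [ 0.05 -0.06  0.  ] g 0.996 j [ 0.03  0.6   0.04  1.66 -0.03  0.88 -0.13]
wrist (np.float32(0.5311), np.float32(0.1301), np.float32(158.0)) [20.3 79.6] [142.  15.]
wrist (np.float32(0.6203), np.float32(-0.0603), np.float32(77.3)) [25.7 79. ] [324. 248.]
wrist (np.float32(0.6952), np.float32(-0.0944), np.float32(86.4)) [26.1 79.1] [440. 260.]
row xyz [-0.062  0.017  2.592] w [ 0.015 -0.018  0.024] mm [ -2.5   0.7 103.7] deg [ 0.1 -0.1  0.1]
```

View pics/w18.png

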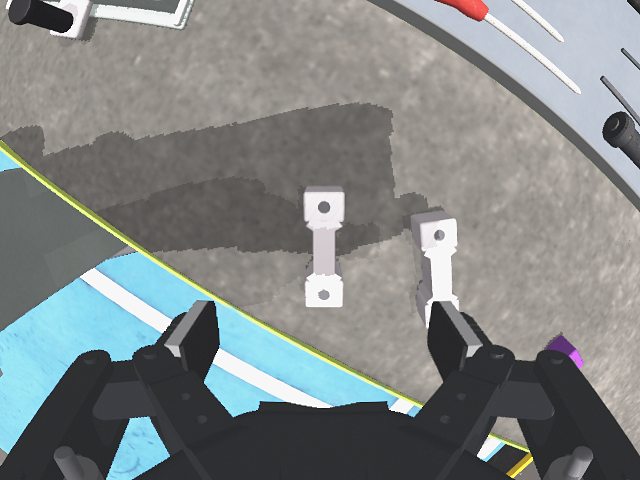

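```bash
python3 -m crank '[{"x":-0.07,"y":0.03,"z":0.4,"wx":0,"wy":0,"wz":0},{"x":-0.07,"y":0.03,"z":1,"wx":0,"wy":0,"wz":0},{"x":-0.07,"y":0.03,"z":1.8,"wx":0,"wy":0,"wz":0},{"x":-0.07,"y":0.03,"z":2.4,"wx":0,"wy":0,"wz":0},{"x":-0.07,"y":0.03,"z":2.6,"wx":0,"wy":0,"wz":0},{"x":-0.07,"y":0.03,"z":2.6,"wx":0,"wy":0,"wz":0}]' -0.3; python3 -c "
from h import *
o=st()"
python3 -m crank '[{"x":0,"y":0,"z":0,"wx":0,"wy":0,"wz":0},{"x":0,"y":0,"z":0,"wx":0,"wy":0,"wz":0},{"x":0,"y":0,"z":0,"wx":0,"wy":0,"wz":0},{"x":0,"y":0,"z":0,"wx":0,"wy":0,"wz":0},{"x":0,"y":0,"z":0,"wx":0,"wy":0,"wz":0},{"x":0,"y":0,"z":0,"wx":0,"wy":0,"wz":0},{"x":0,"y":0,"z":0,"wx":0,"wy":0,"wz":0},{"x":0,"y":0,"z":0,"wx":0,"wy":0,"wz":0},{"x":0,"y":0,"z":0,"wx":0,"wy":0,"wz":0}]' 1
python3 -m crank '[{"x":0,"y":0,"z":-0.3,"wx":0,"wy":0,"wz":0},{"x":0,"y":0,"z":-0.8,"wx":0,"wy":0,"wz":0},{"x":0,"y":0,"z":-1.6,"wx":0,"wy":0,"wz":0},{"x":0,"y":0,"z":-2.4,"wx":0,"wy":0,"wz":0},{"x":0,"y":0,"z":-2.6,"wx":0,"wy":0,"wz":0},{"x":0,"y":0,"z":-2.6,"wx":0,"wy":0,"wz":0}]'; python3 -c "
from h import *
o=st();goto([.4845,.2290,.085],np.radians(149.5),o);c=capture('wrist');cv2.imwrite('pics/w19.png',c['image'])"
```

```text
clock: 29.75
ee_pos: [0.6193, -0.0582, -0.02]
tcp_rot: [-0.001, 0.779, 0.628, 0.001]
ft_force: [0.5, 0.7, 0.4]
grip_width: 0.654
t 29.75 p [ 0.6193 -0.0582 -0.02  ] yawY -12.25 z [ 0.     0.002 -1.   ] F [0.5 0.7 0.4] M [ 0.03 -0.03 -0.03] g 0.654 j [ 0.04  0.73  0.03  1.75 -0.03  0.66 -0.13]
clock: 30.65
ee_pos: [0.6203, -0.0581, -0.0185]
tcp_rot: [-0.0, 0.779, 0.628, 0.002]
ft_force: [-1.1, 1.0, 6.2]
grip_width: 0.144
clock: 31.25
ee_pos: [0.6209, -0.0585, 0.0872]
tcp_rot: [0.001, 0.779, 0.628, 0.003]
ft_force: [0.6, 0.2, -2.7]
grip_width: 0.142
t 31.25 p [ 0.6209 -0.0585  0.0872] yawY -12.27 z [ 0.006  0.002 -1.   ] F [ 0.6  0.2 -2.7] M [-0.05 -0.02 -0.04] g 0.142 j [ 0.03  0.6   0.04  1.66 -0.03  0.88 -0.13]
row xyz [ 6.3   -4.859  0.053] w [ 0.042 -0.04   3.039] mm [ 252.  -194.3    2.1] deg [ 0.2 -0.2 18.2]
```

View pics/w19.png

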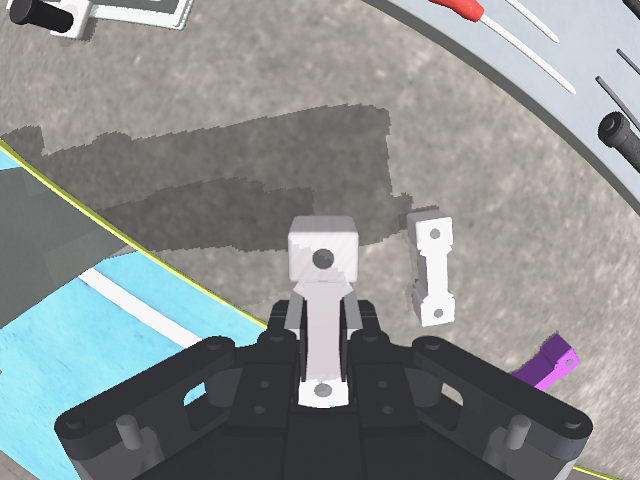

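```bash
python3 -m crank '[{"x":0.4,"y":-0.3,"z":0,"wx":0,"wy":0,"wz":0.3},{"x":1.1,"y":-0.8,"z":0,"wx":0,"wy":0,"wz":0.7},{"x":1.9,"y":-1.4,"z":0,"wx":0,"wy":0,"wz":1.1},{"x":2.7,"y":-2,"z":0,"wx":0,"wy":0,"wz":1.5},{"x":3.5,"y":-2.6,"z":0,"wx":0,"wy":0,"wz":1.9},{"x":4.3,"y":-3.2,"z":0,"wx":0,"wy":0,"wz":2.3},{"x":5.1,"y":-3.9,"z":0,"wx":0,"wy":0,"wz":2.7},{"x":5.8,"y":-4.5,"z":0,"wx":0,"wy":0,"wz":3.04},{"x":6.2,"y":-4.8,"z":0,"wx":0,"wy":0,"wz":3.04},{"x":6.36,"y":-4.86,"z":0.05,"wx":0,"wy":0,"wz":3.04},{"x":6.36,"y":-4.86,"z":0.05,"wx":0,"wy":0,"wz":3.04},{"x":6.36,"y":-4.86,"z":0.05,"wx":0,"wy":0,"wz":3.04}]'; python3 -c "
from h import *
o=st();print(boxf(o['ee_pos'][:2]))
goto([*(BO+np.array([-.166,.020])@BA),.02],np.radians(149.5),o)"
```

```text
clock: 32.5
ee_pos: [0.4842, 0.2297, 0.0831]
tcp_rot: [0.0, 0.869, 0.496, 0.001]
ft_force: [1.0, -0.5, -1.9]
grip_width: 0.149
t 32.5 p [0.4842 0.2297 0.0831] yawY -30.59 z [ 0.002  0.001 -1.   ] F [ 1.  -0.5 -1.9] M [-0.02 -0.02 -0.04] g 0.149 j [-0.59  0.5   0.14  1.9  -0.1   0.76 -0.92]
[[-168.5   20.6]]
row xyz [0.059 0.014 1.578] w [ 0.012 -0.016 -0.015] mm [ 2.3  0.6 63.1] deg [ 0.1 -0.1 -0.1]
```

```bash
python3 -m crank '[{"x":0.05,"y":0.01,"z":0.4,"wx":0,"wy":0,"wz":0},{"x":0.06,"y":0.01,"z":0.9,"wx":0,"wy":0,"wz":0},{"x":0.06,"y":0.01,"z":1.4,"wx":0,"wy":0,"wz":0},{"x":0.06,"y":0.01,"z":1.58,"wx":0,"wy":0,"wz":0},{"x":0.06,"y":0.01,"z":1.58,"wx":0,"wy":0,"wz":0},{"x":0.06,"y":0.01,"z":1.58,"wx":0,"wy":0,"wz":0}]'; python3 -c "
from h import *
o=st();c=capture('wrist')
cv2.imwrite('pics/w20c.png',cv2.resize(c['image'][140:420,240:400],None,fx=2.1*1.6,fy=2.1,interpolation=cv2.INTER_CUBIC));cv2.imwrite('pics/w20.png',c['image'])
print('tcp',boxf(o['ee_pos'][:2]))"
```

```text
clock: 33.1
ee_pos: [0.4866, 0.2303, 0.0201]
tcp_rot: [0.0, 0.869, 0.495, 0.001]
ft_force: [0.4, -0.2, -1.8]
grip_width: 0.144
t 33.1 p [0.4866 0.2303 0.0201] yawY -30.71 z [ 0.002  0.    -1.   ] F [ 0.4 -0.2 -1.8] M [ 0.04 -0.02 -0.04] g 0.144 j [-0.57  0.59  0.12  1.95 -0.12  0.61 -0.91]
tcp [[-166.8   18.9]]
```

View pics/w20.png

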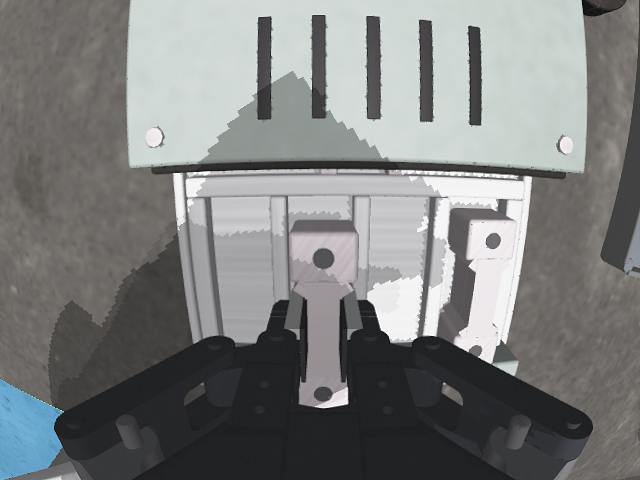

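View pics/w20c.png

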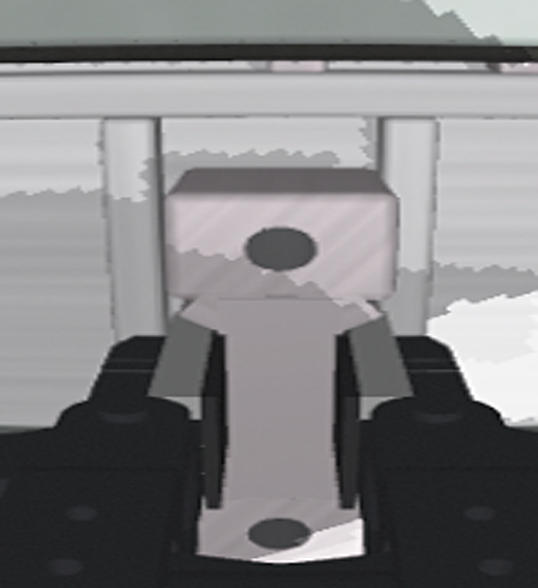

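```bash
python3 -c "
from h import *
o=get_obs();c=capture('wrist')
zt=o['ee_pos'][2]+.0185+.03
f=lambda x,y:(240+x/3.36,140+y/2.1)
print('hole, sides',boxf(cast(c,[f(281,249),f(165,260),f(398,260)],zt,o)).tolist())
print('rim back, pocket sides',boxf(cast(c,[f(270,118),f(160,150),f(381,150)],.024,o)).tolist())
"
```

```text
hole, sides [[-138.5, 18.2], [-140.5, 30.8], [-140.6, 5.4]]
rim back, pocket sides [[-122.7, 19.4], [-129.9, 35.0], [-130.0, 3.8]]
```

```bash
python3 -m crank '[{"x":0.05,"y":-0.03,"z":0,"wx":0,"wy":0,"wz":0},{"x":0.05,"y":-0.03,"z":0.1,"wx":0,"wy":0,"wz":0},{"x":0.05,"y":-0.03,"z":0.2,"wx":0,"wy":0,"wz":0},{"x":0.05,"y":-0.03,"z":0.3,"wx":0,"wy":0,"wz":0},{"x":0.05,"y":-0.03,"z":0.43,"wx":0,"wy":0,"wz":0},{"x":0.05,"y":-0.03,"z":0.43,"wx":0,"wy":0,"wz":0}]'; python3 -c "
from h import *
o=st();print(boxf(o['ee_pos'][:2]))"
```

```text
clock: 33.8
ee_pos: [0.4859, 0.2331, 0.0021]
tcp_rot: [0.0, 0.869, 0.495, 0.0]
ft_force: [-0.7, -0.3, -2.5]
grip_width: 0.141
t 33.8 p [0.4859 0.2331 0.0021] yawY -30.65 z [ 0.001  0.    -1.   ] F [-0.7 -0.3 -2.5] M [-0.02 -0.02  0.02] g 0.141 j [-0.57  0.62  0.12  1.96 -0.12  0.57 -0.9 ]
[[-164.7   20.9]]
```

```bash
python3 -m crank '[{"x":0,"y":0.015,"z":0.08,"wx":0,"wy":0,"wz":0},{"x":0,"y":0.015,"z":0.15,"wx":0,"wy":0,"wz":0},{"x":0,"y":0.015,"z":0.18,"wx":0,"wy":0,"wz":0},{"x":0,"y":0.015,"z":0.18,"wx":0,"wy":0,"wz":0}]'; python3 -c "
from h import *
o=st();print(boxf(o['ee_pos'][:2]))"
```

```text
clock: 34.2
ee_pos: [0.4866, 0.2328, -0.0048]
tcp_rot: [0.0, 0.869, 0.495, 0.001]
ft_force: [-1.7, 0.5, 1.7]
grip_width: 0.146
t 34.2 p [ 0.4866  0.2328 -0.0048] yawY -30.66 z [ 0.001  0.    -1.   ] F [-1.7  0.5  1.7] M [0.04 0.16 0.04] g 0.146 j [-0.57  0.63  0.11  1.97 -0.13  0.55 -0.9 ]
[[-164.6   20.2]]
```

Same depth as the first placing, with light contact. Releasing and rising.

```bash
python3 -m crank '[{"x":0,"y":0,"z":0.02,"wx":0,"wy":0,"wz":0},{"x":0,"y":0,"z":0.02,"wx":0,"wy":0,"wz":0},{"x":0,"y":0,"z":0,"wx":0,"wy":0,"wz":0},{"x":0,"y":0,"z":0,"wx":0,"wy":0,"wz":0},{"x":0,"y":0,"z":0,"wx":0,"wy":0,"wz":0},{"x":0,"y":0,"z":-0.5,"wx":0,"wy":0,"wz":0},{"x":0,"y":0,"z":-1.2,"wx":0,"wy":0,"wz":0},{"x":0,"y":0,"z":-2.2,"wx":0,"wy":0,"wz":0},{"x":0,"y":0,"z":-2.8,"wx":0,"wy":0,"wz":0},{"x":0,"y":0,"z":-2.8,"wx":0,"wy":0,"wz":0}]' 0.2; python3 -c "
from h import *
o=st();c=capture('wrist');cv2.imwrite('pics/w21.png',c['image']);bars('top')
o=get_obs();goto([.6950,-.0946,.085],np.radians(176.2),o)"
```

```text
clock: 35.2
ee_pos: [0.4885, 0.2337, 0.1107]
tcp_rot: [0.0, 0.869, 0.495, 0.004]
ft_force: [-0.1, 0.9, -1.1]
grip_width: 0.403
t 35.2 p [0.4885 0.2337 0.1107] yawY -30.67 z [ 0.007  0.003 -1.   ] F [-0.1  0.9 -1.1] M [-0.01 -0.01  0.01] g 0.403 j [-0.59  0.46  0.15  1.85 -0.09  0.82 -0.93]
top (np.float32(0.6944), np.float32(-0.0949), np.float32(86.1)) [24.3 79.2] [417. 199.]
row xyz [-4.386  8.659  0.565] w [ 0.018 -0.015 -4.476] mm [-175.4  346.4   22.6] deg [  0.1  -0.1 -26.9]
```

View pics/w21.png

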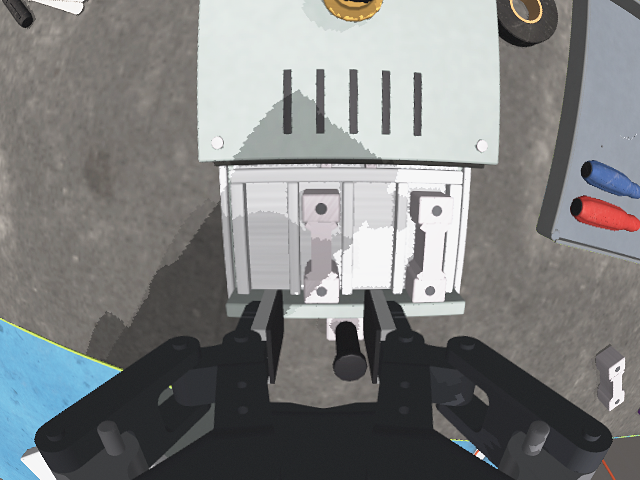

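```bash
python3 -m crank '[{"x":-0.3,"y":0.5,"z":0,"wx":0,"wy":0,"wz":-0.4},{"x":-0.8,"y":1.4,"z":0,"wx":0,"wy":0,"wz":-0.8},{"x":-1.3,"y":2.4,"z":0,"wx":0,"wy":0,"wz":-1.2},{"x":-1.8,"y":3.4,"z":0,"wx":0,"wy":0,"wz":-1.7},{"x":-2.3,"y":4.4,"z":0.1,"wx":0,"wy":0,"wz":-2.2},{"x":-2.8,"y":5.4,"z":0.1,"wx":0,"wy":0,"wz":-2.7},{"x":-3.3,"y":6.4,"z":0.2,"wx":0,"wy":0,"wz":-3.2},{"x":-3.8,"y":7.4,"z":0.3,"wx":0,"wy":0,"wz":-3.7},{"x":-4.2,"y":8.2,"z":0.5,"wx":0,"wy":0,"wz":-4.2},{"x":-4.39,"y":8.6,"z":0.56,"wx":0,"wy":0,"wz":-4.48},{"x":-4.39,"y":8.66,"z":0.56,"wx":0,"wy":0,"wz":-4.48},{"x":-4.39,"y":8.66,"z":0.56,"wx":0,"wy":0,"wz":-4.48},{"x":-4.39,"y":8.66,"z":0.56,"wx":0,"wy":0,"wz":-4.48}]' -0.6; python3 -c "
from h import *
o=st();t,i=bars('wrist');cv2.imwrite('pics/w22.png',i);goto([.6950,-.0946,-.019],np.radians(176.2))"
```

```text
clock: 36.6
ee_pos: [0.6943, -0.0924, 0.0847]
tcp_rot: [-0.001, 0.729, 0.684, 0.001]
ft_force: [0.3, 1.2, -0.1]
grip_width: 0.799
t 36.6 p [ 0.6943 -0.0924  0.0847] yawY -3.69 z [ 0.001  0.002 -1.   ] F [ 0.3  1.2 -0.1] M [ 0.02  0.01 -0.01] g 0.799 j [ 0.09  0.71  0.01  1.42 -0.01  1.01  0.04]
row xyz [-0.061  0.011  2.604] w [ 0.015 -0.022  0.022] mm [ -2.4   0.4 104.2] deg [ 0.1 -0.1  0.1]
```

View pics/w22.png

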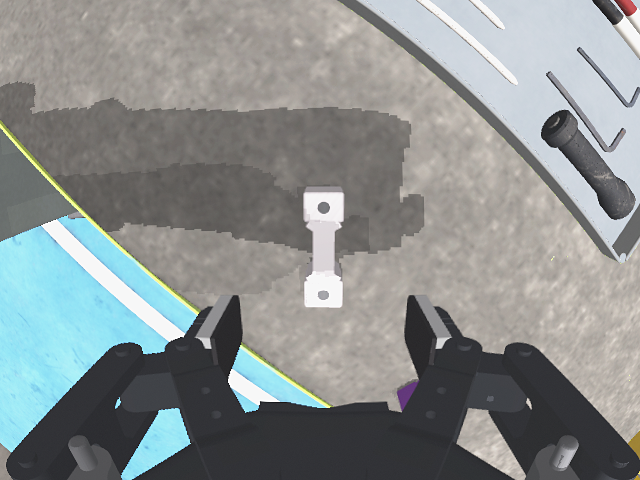

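```bash
python3 -m crank '[{"x":-0.07,"y":0.01,"z":0.4,"wx":0,"wy":0,"wz":0},{"x":-0.07,"y":0.01,"z":1,"wx":0,"wy":0,"wz":0},{"x":-0.07,"y":0.01,"z":1.8,"wx":0,"wy":0,"wz":0},{"x":-0.07,"y":0.01,"z":2.4,"wx":0,"wy":0,"wz":0},{"x":-0.07,"y":0.01,"z":2.6,"wx":0,"wy":0,"wz":0},{"x":-0.07,"y":0.01,"z":2.6,"wx":0,"wy":0,"wz":0}]' -0.3; python3 -m crank '[{"x":0,"y":0,"z":0,"wx":0,"wy":0,"wz":0},{"x":0,"y":0,"z":0,"wx":0,"wy":0,"wz":0},{"x":0,"y":0,"z":0,"wx":0,"wy":0,"wz":0},{"x":0,"y":0,"z":0,"wx":0,"wy":0,"wz":0},{"x":0,"y":0,"z":0,"wx":0,"wy":0,"wz":0},{"x":0,"y":0,"z":0,"wx":0,"wy":0,"wz":0},{"x":0,"y":0,"z":0,"wx":0,"wy":0,"wz":0},{"x":0,"y":0,"z":0,"wx":0,"wy":0,"wz":0},{"x":0,"y":0,"z":0,"wx":0,"wy":0,"wz":0}]' 1
python3 -m crank '[{"x":0,"y":0,"z":-0.3,"wx":0,"wy":0,"wz":0},{"x":0,"y":0,"z":-0.8,"wx":0,"wy":0,"wz":0},{"x":0,"y":0,"z":-1.6,"wx":0,"wy":0,"wz":0},{"x":0,"y":0,"z":-2.4,"wx":0,"wy":0,"wz":0},{"x":0,"y":0,"z":-2.6,"wx":0,"wy":0,"wz":0},{"x":0,"y":0,"z":-2.6,"wx":0,"wy":0,"wz":0}]'; python3 -c "
from h import *
o=st();goto([*(BO+np.array([-.166,.060])@BA),.085],np.radians(149.5),o);c=capture('wrist');cv2.imwrite('pics/w23.png',c['image'])"
```

```text
clock: 37.25
ee_pos: [0.6941, -0.0936, -0.0196]
tcp_rot: [-0.001, 0.729, 0.685, 0.001]
ft_force: [0.4, -0.4, 0.3]
grip_width: 0.651
clock: 38.15
ee_pos: [0.6951, -0.0935, -0.0179]
tcp_rot: [-0.0, 0.729, 0.685, 0.002]
ft_force: [-1.2, 0.7, 6.5]
grip_width: 0.143
clock: 38.75
ee_pos: [0.6958, -0.0941, 0.0882]
tcp_rot: [0.001, 0.729, 0.684, 0.003]
ft_force: [0.3, -0.3, -2.8]
grip_width: 0.149
t 38.75 p [ 0.6958 -0.0941  0.0882] yawY -3.61 z [ 0.006  0.002 -1.   ] F [ 0.3 -0.3 -2.8] M [0.02 0.01 0.  ] g 0.149 j [ 0.1   0.71  0.01  1.42 -0.01  1.01  0.05]
row xyz [ 8.247 -6.639  0.065] w [ 0.045 -0.037  4.482] mm [ 329.9 -265.6    2.6] deg [ 0.3 -0.2 26.9]
```

View pics/w23.png

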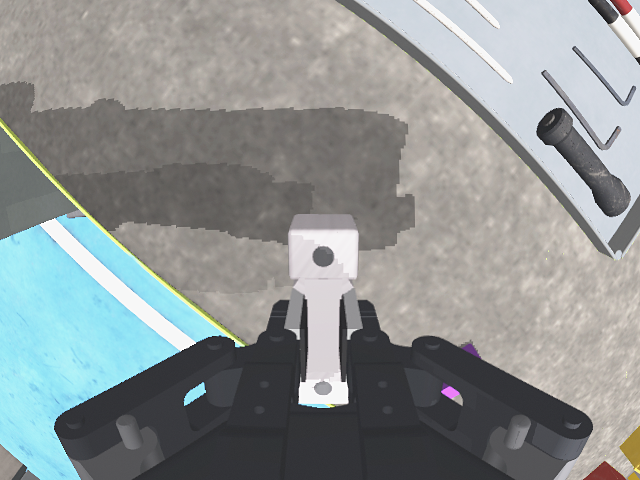

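```bash
python3 -m crank '[{"x":0.4,"y":-0.3,"z":0,"wx":0,"wy":0,"wz":0.3},{"x":1.1,"y":-0.9,"z":0,"wx":0,"wy":0,"wz":0.7},{"x":1.9,"y":-1.5,"z":0,"wx":0,"wy":0,"wz":1.1},{"x":2.7,"y":-2.1,"z":0,"wx":0,"wy":0,"wz":1.5},{"x":3.5,"y":-2.8,"z":0,"wx":0,"wy":0,"wz":1.9},{"x":4.3,"y":-3.4,"z":0,"wx":0,"wy":0,"wz":2.3},{"x":5.1,"y":-4.1,"z":0,"wx":0,"wy":0,"wz":2.7},{"x":5.9,"y":-4.8,"z":0,"wx":0,"wy":0,"wz":3.2},{"x":6.7,"y":-5.4,"z":0,"wx":0,"wy":0,"wz":3.7},{"x":7.4,"y":-6,"z":0,"wx":0,"wy":0,"wz":4.1},{"x":8,"y":-6.45,"z":0,"wx":0,"wy":0,"wz":4.48},{"x":8.25,"y":-6.64,"z":0.06,"wx":0,"wy":0,"wz":4.48},{"x":8.25,"y":-6.64,"z":0.06,"wx":0,"wy":0,"wz":4.48},{"x":8.25,"y":-6.64,"z":0.06,"wx":0,"wy":0,"wz":4.48}]'; python3 -c "
from h import *
o=st();print(boxf(o['ee_pos'][:2]))
goto([*(BO+np.array([-.165,.060])@BA),.02],np.radians(149.5),o)"
```

```text
clock: 40.2
ee_pos: [0.4508, 0.2506, 0.0835]
tcp_rot: [0.0, 0.868, 0.496, 0.001]
ft_force: [1.2, -0.6, -1.6]
grip_width: 0.149
t 40.2 p [0.4508 0.2506 0.0835] yawY -30.49 z [ 0.002  0.001 -1.   ] F [ 1.2 -0.6 -1.6] M [ 0.02  0.   -0.02] g 0.149 j [-0.67  0.47  0.16  1.95 -0.11  0.73 -0.97]
[[-167.4   60. ]]
row xyz [ 5.800e-02 -1.000e-03  1.588e+00] w [ 0.012 -0.018  0.001] mm [ 2.3 -0.  63.5] deg [ 0.1 -0.1  0. ]
```

```bash
python3 -m crank '[{"x":0.05,"y":0,"z":0.4,"wx":0,"wy":0,"wz":0},{"x":0.06,"y":0,"z":0.9,"wx":0,"wy":0,"wz":0},{"x":0.06,"y":0,"z":1.4,"wx":0,"wy":0,"wz":0},{"x":0.06,"y":0,"z":1.58,"wx":0,"wy":0,"wz":0},{"x":0.06,"y":0,"z":1.58,"wx":0,"wy":0,"wz":0},{"x":0.06,"y":0,"z":1.58,"wx":0,"wy":0,"wz":0}]'; python3 -c "
from h import *
o=st();c=capture('wrist')
cv2.imwrite('pics/w24c.png',cv2.resize(c['image'][140:420,240:400],None,fx=2.1*1.6,fy=2.1,interpolation=cv2.INTER_CUBIC));cv2.imwrite('pics/w24.png',c['image'])
print('tcp',boxf(o['ee_pos'][:2]))"
```

```text
clock: 40.8
ee_pos: [0.453, 0.252, 0.0208]
tcp_rot: [0.0, 0.869, 0.496, 0.001]
ft_force: [0.8, -0.1, -1.4]
grip_width: 0.145
t 40.8 p [0.453  0.252  0.0208] yawY -30.57 z [ 0.003  0.001 -1.   ] F [ 0.8 -0.1 -1.4] M [-0.05 -0.03 -0.02] g 0.145 j [-0.65  0.57  0.14  2.   -0.13  0.58 -0.95]
tcp [[-165.1   58.8]]
```

View pics/w24c.png

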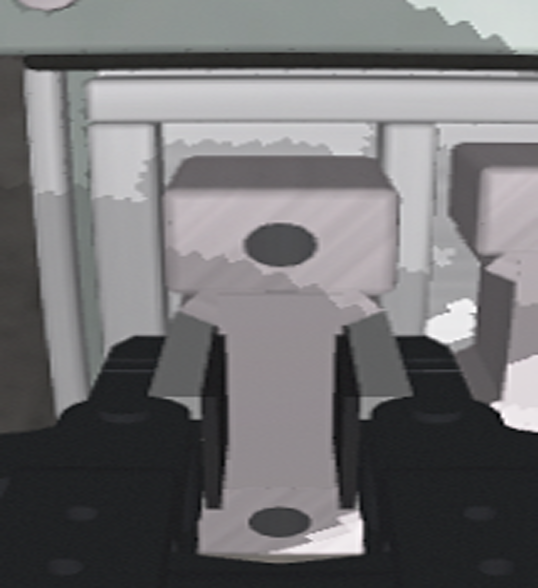

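```bash
python3 -c "
from h import *
o=get_obs();c=capture('wrist')
zt=o['ee_pos'][2]+.0182+.03
f=lambda x,y:(240+x/3.36,140+y/2.1)
print('hole, sides',boxf(cast(c,[f(281,244),f(165,260),f(398,260)],zt,o)).tolist())
print('rim back, pocket sides',boxf(cast(c,[f(270,123),f(160,150),f(381,150)],.024,o)).tolist())
"
```

```text
hole, sides [[-136.0, 58.1], [-139.0, 70.8], [-139.0, 45.3]]
rim back, pocket sides [[-122.2, 59.4], [-128.3, 75.0], [-128.4, 43.7]]
```

```bash
python3 -m crank '[{"x":0,"y":-0.02,"z":0,"wx":0,"wy":0,"wz":0},{"x":0,"y":-0.02,"z":0.1,"wx":0,"wy":0,"wz":0},{"x":0,"y":-0.02,"z":0.2,"wx":0,"wy":0,"wz":0},{"x":0,"y":-0.02,"z":0.3,"wx":0,"wy":0,"wz":0},{"x":0,"y":-0.02,"z":0.43,"wx":0,"wy":0,"wz":0},{"x":0,"y":-0.02,"z":0.43,"wx":0,"wy":0,"wz":0}]'; python3 -c "
from h import *
o=st();print(boxf(o['ee_pos'][:2]))"
python3 -m crank '[{"x":0,"y":0,"z":0.08,"wx":0,"wy":0,"wz":0},{"x":0,"y":0,"z":0.15,"wx":0,"wy":0,"wz":0},{"x":0,"y":0,"z":0.19,"wx":0,"wy":0,"wz":0},{"x":0,"y":0,"z":0.19,"wx":0,"wy":0,"wz":0}]'; python3 -c "
from h import *
o=st();print(boxf(o['ee_pos'][:2]))"
```

```text
clock: 41.5
ee_pos: [0.4518, 0.2529, 0.0031]
tcp_rot: [0.0, 0.868, 0.496, 0.001]
ft_force: [-0.1, 0.4, -0.5]
grip_width: 0.142
t 41.5 p [0.4518 0.2529 0.0031] yawY -30.52 z [ 0.002  0.001 -1.   ] F [-0.1  0.4 -0.5] M [-0.04  0.06  0.02] g 0.142 j [-0.64  0.59  0.13  2.02 -0.14  0.54 -0.95]
[[-165.    60.3]]
clock: 41.9
ee_pos: [0.4517, 0.2528, -0.0047]
tcp_rot: [0.0, 0.868, 0.496, 0.001]
ft_force: [-0.4, 1.2, -1.8]
grip_width: 0.141
t 41.9 p [ 0.4517  0.2528 -0.0047] yawY -30.52 z [ 0.002  0.001 -1.   ] F [-0.4  1.2 -1.8] M [-0.01  0.02 -0.02] g 0.141 j [-0.64  0.61  0.12  2.02 -0.14  0.52 -0.95]
[[-165.1   60.3]]
```

```bash
python3 -m crank '[{"x":0,"y":0,"z":0.04,"wx":0,"wy":0,"wz":0},{"x":0,"y":0,"z":0.04,"wx":0,"wy":0,"wz":0}]'; python3 -m crank '[{"x":0,"y":0,"z":0,"wx":0,"wy":0,"wz":0},{"x":0,"y":0,"z":0,"wx":0,"wy":0,"wz":0},{"x":0,"y":0,"z":0,"wx":0,"wy":0,"wz":0},{"x":0,"y":0,"z":0,"wx":0,"wy":0,"wz":0},{"x":0,"y":0,"z":0,"wx":0,"wy":0,"wz":0},{"x":0,"y":0,"z":-0.5,"wx":0,"wy":0,"wz":0},{"x":0,"y":0,"z":-1.2,"wx":0,"wy":0,"wz":0},{"x":0,"y":0,"z":-2.2,"wx":0,"wy":0,"wz":0},{"x":0,"y":0,"z":-2.8,"wx":0,"wy":0,"wz":0},{"x":0.6,"y":0,"z":-3,"wx":0,"wy":0,"wz":0},{"x":0.6,"y":0,"z":-3,"wx":0,"wy":0,"wz":0}]' 0.2; python3 -c "
from h import *
o=st();c=capture('wrist');cv2.imwrite('pics/w25.png',c['image']);bars('top')"
```

```text
clock: 42.1
ee_pos: [0.452, 0.253, -0.006]
tcp_rot: [0.0, 0.868, 0.496, 0.001]
ft_force: [-0.1, 0.2, 0.5]
grip_width: 0.143
clock: 43.2
ee_pos: [0.4658, 0.2768, 0.1159]
tcp_rot: [-0.001, 0.868, 0.497, 0.004]
ft_force: [-0.4, 0.0, 0.1]
grip_width: 0.397
t 43.2 p [0.4658 0.2768 0.1159] yawY -30.41 z [ 0.007  0.005 -1.   ] F [-0.4  0.   0.1] M [-0.01  0.03  0.02] g 0.397 j [-0.7   0.46  0.17  1.85 -0.1   0.83 -1.01]
```

View pics/w25.png

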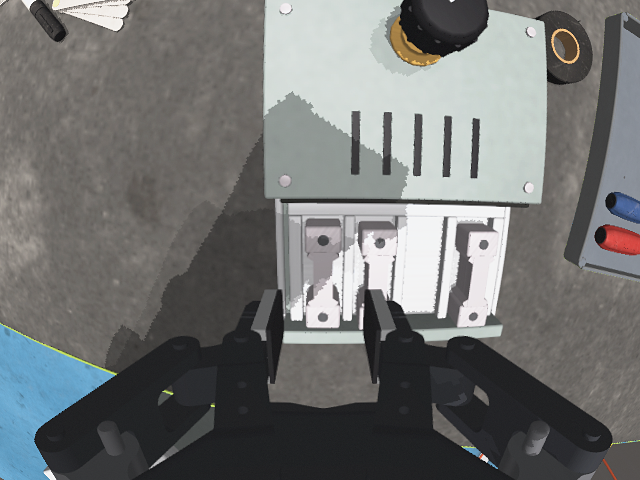

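```bash
python3 -c "
from h import *
o=get_obs();c=capture('wrist')
for q in ([(322.5,241),(323,317)],[(380,243),(484,244)],[(484,244),(473,316)]):print(boxf(cast(c,q,.042,o)).tolist())
print('rim',boxf(cast(c,[(325,215),(485,217)],.024,o)).tolist())
cv2.imwrite('pics/w25c.png',cv2.resize(c['image'][195:345,265:515],None,fx=3.2,fy=3.2,interpolation=cv2.INTER_CUBIC))
s=capture('side');cv2.imwrite('pics/s25.png',cv2.resize(s['image'][170:310,235:400],None,fx=4.2,fy=4.2,interpolation=cv2.INTER_CUBIC))"
```

```text
[[-140.3, 60.0], [-199.3, 59.6]]
[[-141.8, 19.7], [-142.6, -60.1]]
[[-142.6, -60.1], [-202.2, -59.6]]
rim [[-125.6, 58.1], [-125.8, -67.2]]
```

View pics/w25c.png

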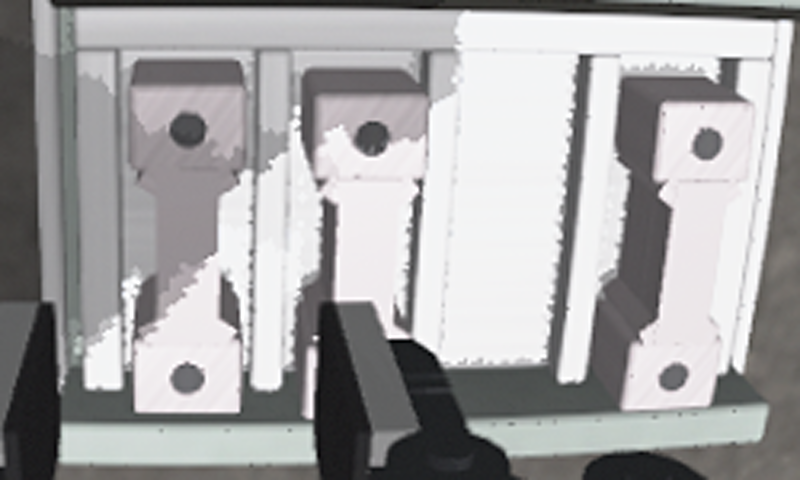

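View pics/s25.png

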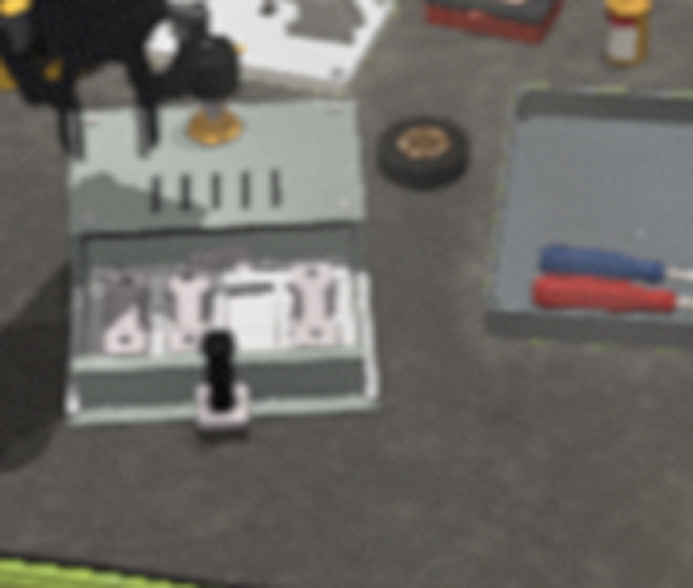

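```bash
python3 -c "
from h import *
o=st()
goto([*(BO+np.array([-.241,0])@BA),.1],np.radians(149.5),o)"
```

```text
t 43.4 p [0.4632 0.2727 0.1133] yawY -30.54 z [ 0.001  0.    -1.   ] F [-0.3  0.1 -1. ] M [-0.02  0.01 -0.01] g 0.401 j [-0.7   0.46  0.17  1.85 -0.1   0.83 -1.  ]
row xyz [-2.472  1.515  0.334] w [ 0.009 -0.005 -0.006] mm [-98.9  60.6  13.3] deg [ 0.1 -0.  -0. ]
```

```bash
python3 -m crank '[{"x":-0.5,"y":0.3,"z":0,"wx":0,"wy":0,"wz":0},{"x":-1.3,"y":0.8,"z":0,"wx":0,"wy":0,"wz":0},{"x":-2,"y":1.25,"z":0,"wx":0,"wy":0,"wz":0},{"x":-2.47,"y":1.52,"z":0.2,"wx":0,"wy":0,"wz":0},{"x":-2.47,"y":1.52,"z":0.33,"wx":0,"wy":0,"wz":0},{"x":-2.47,"y":1.52,"z":0.33,"wx":0,"wy":0,"wz":0}]' -0.6; python3 -c "
from h import *
o=st();c=capture('wrist');cv2.imwrite('pics/w26.png',c['image'])
goto([*(BO+np.array([-.241,0])@BA),.022],np.radians(149.5))"
```

```text
clock: 44.0
ee_pos: [0.4644, 0.156, 0.0992]
tcp_rot: [0.0, 0.869, 0.495, -0.001]
ft_force: [0.2, -0.1, -0.3]
grip_width: 0.796
t 44.0 p [0.4644 0.156  0.0992] yawY -30.63 z [-0.001 -0.001 -1.   ] F [ 0.2 -0.1 -0.3] M [0.   0.03 0.03] g 0.796 j [-0.5   0.42  0.18  1.99 -0.11  0.74 -0.79]
row xyz [1.00e-03 1.30e-02 1.94e+00] w [-0.003  0.003 -0.006] mm [ 0.   0.5 77.6] deg [-0.  0. -0.]
```

View pics/w26.png

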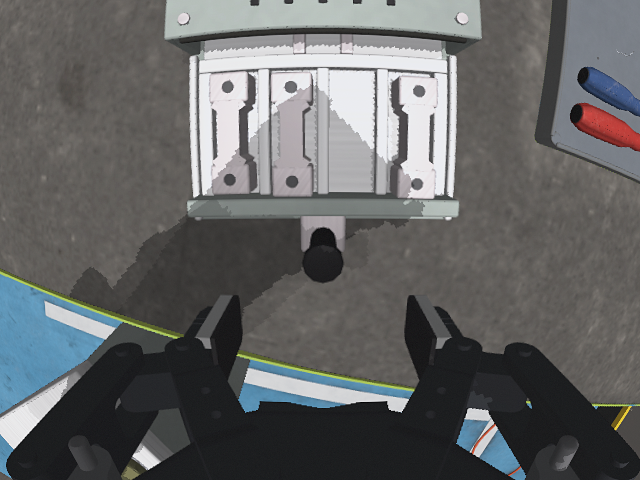

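```bash
python3 -m crank '[{"x":0,"y":0,"z":0.6,"wx":0,"wy":0,"wz":0},{"x":0,"y":0,"z":1.2,"wx":0,"wy":0,"wz":0},{"x":0,"y":0,"z":1.7,"wx":0,"wy":0,"wz":0},{"x":0,"y":0,"z":1.94,"wx":0,"wy":0,"wz":0},{"x":0,"y":0,"z":1.94,"wx":0,"wy":0,"wz":0}]'; python3 -m crank '[{"x":0,"y":0,"z":0,"wx":0,"wy":0,"wz":0},{"x":0,"y":0,"z":0,"wx":0,"wy":0,"wz":0},{"x":0,"y":0,"z":0,"wx":0,"wy":0,"wz":0},{"x":0,"y":0,"z":0,"wx":0,"wy":0,"wz":0},{"x":0,"y":0,"z":0,"wx":0,"wy":0,"wz":0},{"x":0,"y":0,"z":0,"wx":0,"wy":0,"wz":0},{"x":0,"y":0,"z":0,"wx":0,"wy":0,"wz":0},{"x":0,"y":0,"z":0,"wx":0,"wy":0,"wz":0},{"x":0,"y":0,"z":0,"wx":0,"wy":0,"wz":0},{"x":0,"y":0,"z":0,"wx":0,"wy":0,"wz":0}]' 1;python3 -c "
from h import *
o=st();print(boxf(o['ee_pos'][:2]))"
```

```text
clock: 44.55
ee_pos: [0.4639, 0.1576, 0.021]
tcp_rot: [-0.0, 0.868, 0.496, -0.001]
ft_force: [0.1, 0.0, 0.7]
grip_width: 0.796
clock: 45.55
ee_pos: [0.4651, 0.1577, 0.022]
tcp_rot: [-0.0, 0.868, 0.496, -0.0]
ft_force: [0.6, -1.2, 5.4]
grip_width: 0.243
t 45.55 p [0.4651 0.1577 0.022 ] yawY -30.48 z [-0.  0. -1.] F [ 0.6 -1.2  5.4] M [-0.17 -0.18  0.06] g 0.243 j [-0.47  0.54  0.14  2.07 -0.14  0.55 -0.76]
[[-240.2    0.6]]
```

```bash
python3 -m crank '[{"x":0.08,"y":0,"z":0,"wx":0,"wy":0,"wz":0},{"x":0.2,"y":0,"z":0,"wx":0,"wy":0,"wz":0},{"x":0.37,"y":0,"z":0,"wx":0,"wy":0,"wz":0},{"x":0.55,"y":0,"z":0,"wx":0,"wy":0,"wz":0},{"x":0.73,"y":0,"z":0,"wx":0,"wy":0,"wz":0},{"x":0.91,"y":0,"z":0,"wx":0,"wy":0,"wz":0},{"x":1.09,"y":0,"z":0,"wx":0,"wy":0,"wz":0},{"x":1.27,"y":0,"z":0,"wx":0,"wy":0,"wz":0},{"x":1.45,"y":0,"z":0,"wx":0,"wy":0,"wz":0},{"x":1.63,"y":0,"z":0,"wx":0,"wy":0,"wz":0},{"x":1.81,"y":0,"z":0,"wx":0,"wy":0,"wz":0},{"x":1.99,"y":0,"z":0,"wx":0,"wy":0,"wz":0},{"x":2.17,"y":0,"z":0,"wx":0,"wy":0,"wz":0},{"x":2.33,"y":0,"z":0,"wx":0,"wy":0,"wz":0},{"x":2.45,"y":0,"z":0,"wx":0,"wy":0,"wz":0},{"x":2.54,"y":0,"z":0,"wx":0,"wy":0,"wz":0},{"x":2.6,"y":0,"z":0,"wx":0,"wy":0,"wz":0},{"x":2.6,"y":0,"z":0,"wx":0,"wy":0,"wz":0}]';python3 -c "
from h import *
o=st();print(boxf(o['ee_pos'][:2]))"; python3 -m crank '[{"x":0.04,"y":0,"z":0,"wx":0,"wy":0,"wz":0},{"x":0.08,"y":0,"z":0,"wx":0,"wy":0,"wz":0},{"x":0.08,"y":0,"z":0,"wx":0,"wy":0,"wz":0}]';python3 -c "
from h import *
o=st();print(boxf(o['ee_pos'][:2]));c=capture('wrist');cv2.imwrite('pics/w27.png',c['image'])"
```

```text
clock: 47.35
ee_pos: [0.5179, 0.2471, 0.0221]
tcp_rot: [0.0, 0.868, 0.496, -0.0]
ft_force: [-0.1, -2.2, 3.6]
grip_width: 0.245
t 47.35 p [0.5179 0.2471 0.0221] yawY -30.5 z [-0. -0. -1.] F [-0.1 -2.2  3.6] M [-0.59 -0.21  0.03] g 0.245 j [-0.59  0.63  0.16  1.85 -0.15  0.67 -0.88]
[[-136.4    0.4]]
clock: 47.65
ee_pos: [0.5178, 0.247, 0.022]
tcp_rot: [0.001, 0.869, 0.496, -0.003]
ft_force: [-4.5, -8.8, 9.6]
grip_width: 0.243
t 47.65 p [0.5178 0.247  0.022 ] yawY -30.59 z [-0.004 -0.004 -1.   ] F [-4.5 -8.8  9.6] M [-1.85  0.84  0.06] g 0.243 j [-0.59  0.63  0.16  1.85 -0.15  0.68 -0.88]
[[-136.6    0.5]]
```

View pics/w27.png

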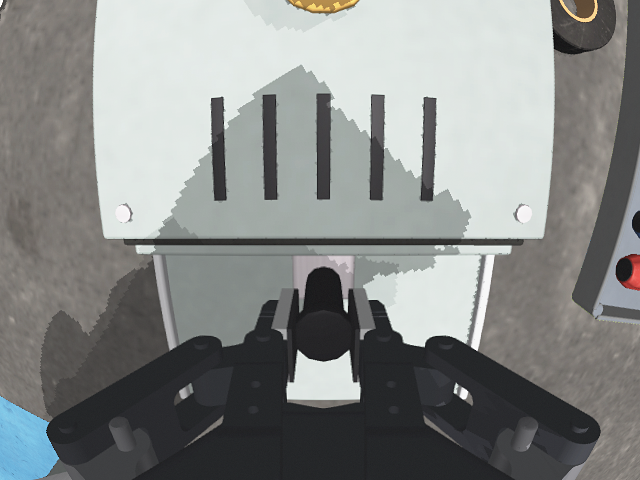

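Drawer is against its stop. Releasing and going up.

```bash
python3 -m crank '[{"x":-0.05,"y":0,"z":0,"wx":0,"wy":0,"wz":0},{"x":0,"y":0,"z":0,"wx":0,"wy":0,"wz":0},{"x":0,"y":0,"z":0,"wx":0,"wy":0,"wz":0},{"x":0,"y":0,"z":0,"wx":0,"wy":0,"wz":0},{"x":0,"y":0,"z":0,"wx":0,"wy":0,"wz":0},{"x":0,"y":0,"z":-0.5,"wx":0,"wy":0,"wz":0},{"x":0,"y":0,"z":-1.2,"wx":0,"wy":0,"wz":0},{"x":0,"y":0,"z":-2.2,"wx":0,"wy":0,"wz":0},{"x":0,"y":0,"z":-3.2,"wx":0,"wy":0,"wz":0},{"x":0,"y":0,"z":-3.2,"wx":0,"wy":0,"wz":0}]' -1;python3 -c "
from h import *
o=st();goto([.5875,.3644,.15],np.radians(149.5),o)"
```

```text
clock: 48.7
ee_pos: [0.5215, 0.2488, 0.1555]
tcp_rot: [0.001, 0.869, 0.495, 0.002]
ft_force: [0.3, -0.0, 0.2]
grip_width: 0.998
t 48.7 p [0.5215 0.2488 0.1555] yawY -30.6 z [ 0.005  0.001 -1.   ] F [ 0.3 -0.   0.2] M [-0.03  0.05  0.04] g 0.998 j [-0.62  0.47  0.2   1.7  -0.11  0.98 -0.91]
row xyz [ 3.328 -0.051  0.147] w [ 0.035 -0.029 -0.016] mm [133.1  -2.    5.9] deg [ 0.2 -0.2 -0.1]
```

```bash
python3 -m crank '[{"x":0.2,"y":0,"z":0,"wx":0,"wy":0,"wz":-1.2},{"x":0.6,"y":0,"z":0,"wx":0,"wy":0,"wz":-2.5},{"x":1,"y":0,"z":0,"wx":0,"wy":0,"wz":-3.8},{"x":1.4,"y":0,"z":0,"wx":0,"wy":0,"wz":-5.1},{"x":1.8,"y":0,"z":0,"wx":0,"wy":0,"wz":-6.4},{"x":2.2,"y":0,"z":0,"wx":0,"wy":0,"wz":-7.7},{"x":2.6,"y":0,"z":0,"wx":0,"wy":0,"wz":-9},{"x":3,"y":-0.05,"z":0,"wx":0,"wy":0,"wz":-10.3},{"x":3.33,"y":-0.05,"z":0,"wx":0,"wy":0,"wz":-11.6},{"x":3.33,"y":-0.05,"z":0,"wx":0,"wy":0,"wz":-12.9},{"x":3.33,"y":-0.05,"z":0,"wx":0,"wy":0,"wz":-14.2},{"x":3.33,"y":-0.05,"z":0,"wx":0,"wy":0,"wz":-14.2}]';python3 -c "
from h import *
o=st()"; python3 -m crank '[{"x":0,"y":0,"z":0,"wx":0,"wy":0,"wz":-1.3},{"x":0,"y":0,"z":0,"wx":0,"wy":0,"wz":-2.6},{"x":0,"y":0,"z":0,"wx":0,"wy":0,"wz":-3.9},{"x":0,"y":0,"z":0,"wx":0,"wy":0,"wz":-5.2},{"x":0,"y":0,"z":0,"wx":0,"wy":0,"wz":-6.5},{"x":0,"y":0,"z":0,"wx":0,"wy":0,"wz":-7.8},{"x":0,"y":0,"z":0,"wx":0,"wy":0,"wz":-9.1},{"x":0,"y":0,"z":0,"wx":0,"wy":0,"wz":-10.4},{"x":0,"y":0,"z":0,"wx":0,"wy":0,"wz":-11.7},{"x":0,"y":0,"z":0,"wx":0,"wy":0,"wz":-13},{"x":0,"y":0,"z":0,"wx":0,"wy":0,"wz":-14.2},{"x":0,"y":0,"z":0,"wx":0,"wy":0,"wz":-14.2},{"x":0,"y":0,"z":0,"wx":0,"wy":0,"wz":-14.2}]';python3 -c "
from h import *
o=st();c=capture('wrist');cv2.imwrite('pics/w28.png',c['image']);goto([.5875,.3644,.062],np.radians(140))"
```

```text
clock: 49.9
ee_pos: [0.5872, 0.3644, 0.1549]
tcp_rot: [0.002, 0.303, 0.953, 0.001]
ft_force: [0.3, 0.5, -0.5]
grip_width: 1.0
t 49.9 p [0.5872 0.3644 0.1549] yawY 54.72 z [ 0.003  0.001 -1.   ] F [ 0.3  0.5 -0.5] M [ 0.   -0.01  0.01] g 1.0 j [-0.48  0.64 -0.2   1.37  0.14  1.14  0.25]
clock: 51.2
ee_pos: [0.5871, 0.3642, 0.1545]
tcp_rot: [0.001, -0.419, 0.908, -0.0]
ft_force: [0.0, 0.3, -0.6]
grip_width: 1.001
t 51.2 p [0.5871 0.3642 0.1545] yawY 139.58 z [ 0.003  0.    -1.   ] F [ 0.   0.3 -0.6] M [0.02 0.   0.04] g 1.001 j [-0.28  0.69 -0.59  1.37  0.39  1.2   1.53]
row xyz [-0.003 -0.     2.315] w [-0.019  0.021 -0.062] mm [-0.1 -0.  92.6] deg [-0.1  0.1 -0.4]
```

View pics/w28.png

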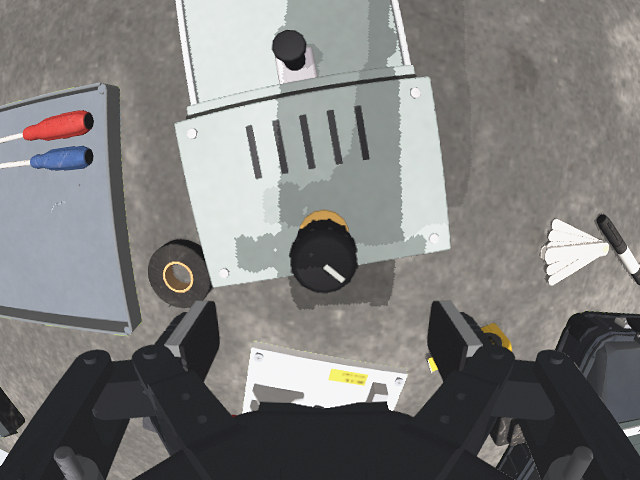

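```bash
python3 -m crank '[{"x":0,"y":0,"z":0.7,"wx":0,"wy":0,"wz":0},{"x":0,"y":0,"z":1.3,"wx":0,"wy":0,"wz":0},{"x":0,"y":0,"z":1.8,"wx":0,"wy":0,"wz":0},{"x":0,"y":0,"z":2.3,"wx":0,"wy":0,"wz":0},{"x":0,"y":0,"z":2.3,"wx":0,"wy":0,"wz":0},{"x":0,"y":0,"z":2.3,"wx":0,"wy":0,"wz":0}]'; python3 -c "
from h import *
o=st();goto([.5875,.3644,.062],np.radians(140),o)"
```

```text
clock: 51.85
ee_pos: [0.5873, 0.3645, 0.0629]
tcp_rot: [0.001, -0.419, 0.908, -0.0]
ft_force: [0.1, 0.4, 0.3]
grip_width: 0.999
t 51.85 p [0.5873 0.3645 0.0629] yawY 139.52 z [ 0.003  0.    -1.   ] F [0.1 0.4 0.3] M [-0.02 -0.02 -0.04] g 0.999 j [-0.29  0.77 -0.56  1.47  0.45  1.03  1.48]
row xyz [-0.001 -0.005  0.021] w [-0.018  0.018 -0.079] mm [-0.  -0.2  0.9] deg [-0.1  0.1 -0.5]
```

```bash
python3 -m crank '[{"x":0,"y":0,"z":0,"wx":0,"wy":0,"wz":0},{"x":0,"y":0,"z":0,"wx":0,"wy":0,"wz":0},{"x":0,"y":0,"z":0,"wx":0,"wy":0,"wz":0},{"x":0,"y":0,"z":0,"wx":0,"wy":0,"wz":0},{"x":0,"y":0,"z":0,"wx":0,"wy":0,"wz":0},{"x":0,"y":0,"z":0,"wx":0,"wy":0,"wz":0},{"x":0,"y":0,"z":0,"wx":0,"wy":0,"wz":0},{"x":0,"y":0,"z":0,"wx":0,"wy":0,"wz":0},{"x":0,"y":0,"z":0,"wx":0,"wy":0,"wz":0}]' 1;  python3 -c "
from h import *
o=st();c=capture('wrist');cv2.imwrite('pics/w29.png',c['image'])"
```

```text
clock: 52.75
ee_pos: [0.5877, 0.3649, 0.0641]
tcp_rot: [0.002, -0.419, 0.908, -0.0]
ft_force: [-0.8, -0.4, 5.5]
grip_width: 0.448
t 52.75 p [0.5877 0.3649 0.0641] yawY 139.5 z [ 0.004  0.001 -1.   ] F [-0.8 -0.4  5.5] M [-0.16  0.3  -0.11] g 0.448 j [-0.29  0.77 -0.56  1.47  0.45  1.03  1.48]
```

View pics/w29.png

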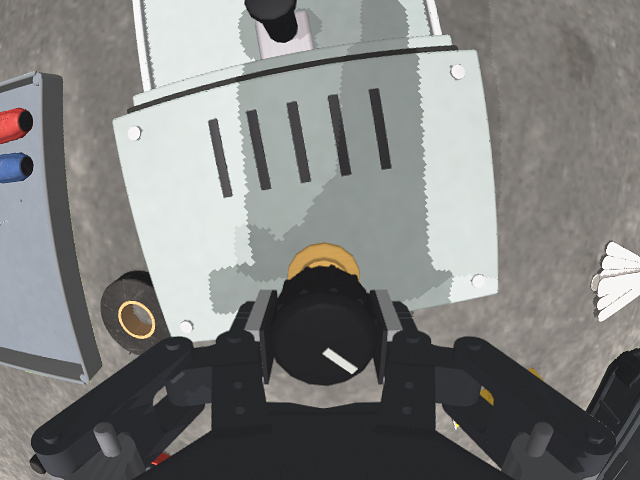

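```bash
python3 -m crank '[{"x":0,"y":0,"z":0.014,"wx":0,"wy":0,"wz":1.2},{"x":0,"y":0,"z":0.028,"wx":0,"wy":0,"wz":2.4},{"x":0,"y":0,"z":0.042,"wx":0,"wy":0,"wz":3.6},{"x":0,"y":0,"z":0.057,"wx":0,"wy":0,"wz":4.8},{"x":0,"y":0,"z":0.071,"wx":0,"wy":0,"wz":6},{"x":0,"y":0,"z":0.085,"wx":0,"wy":0,"wz":7.2},{"x":0,"y":0,"z":0.099,"wx":0,"wy":0,"wz":8.4},{"x":0,"y":0,"z":0.113,"wx":0,"wy":0,"wz":9.6},{"x":0,"y":0,"z":0.127,"wx":0,"wy":0,"wz":10.8},{"x":0,"y":0,"z":0.141,"wx":0,"wy":0,"wz":12},{"x":0,"y":0,"z":0.155,"wx":0,"wy":0,"wz":13.2},{"x":0,"y":0,"z":0.17,"wx":0,"wy":0,"wz":14.4},{"x":0,"y":0,"z":0.184,"wx":0,"wy":0,"wz":15.6},{"x":0,"y":0,"z":0.198,"wx":0,"wy":0,"wz":16.8},{"x":0,"y":0,"z":0.212,"wx":0,"wy":0,"wz":18},{"x":0,"y":0,"z":0.226,"wx":0,"wy":0,"wz":19.2},{"x":0,"y":0,"z":0.24,"wx":0,"wy":0,"wz":20.4},{"x":0,"y":0,"z":0.254,"wx":0,"wy":0,"wz":21.6}]';  python3 -c "
from h import *
o=st();c=capture('wrist');cv2.imwrite('pics/w30.png',c['image'])"
```

```text
clock: 54.6
ee_pos: [0.5878, 0.3659, 0.0541]
tcp_rot: [0.001, 0.645, 0.764, 0.002]
ft_force: [1.4, 1.9, -1.6]
grip_width: 0.444
t 54.6 p [0.5878 0.3659 0.0541] yawY 9.64 z [ 0.004  0.003 -1.   ] F [ 1.4  1.9 -1.6] M [0.36 0.01 0.08] g 0.444 j [-0.63  0.73  0.06  1.49 -0.05  0.92 -0.38]
```

View pics/w30.png

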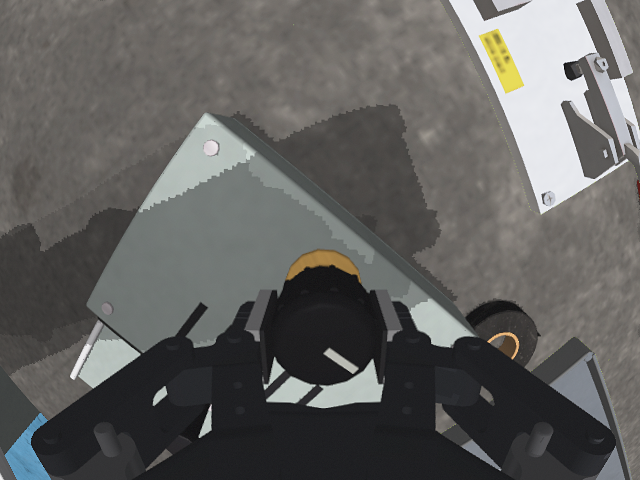

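```bash
python3 -m crank '[{"x":0,"y":0,"z":0.014,"wx":0,"wy":0,"wz":1.2},{"x":0,"y":0,"z":0.028,"wx":0,"wy":0,"wz":2.4},{"x":0,"y":0,"z":0.042,"wx":0,"wy":0,"wz":3.6},{"x":0,"y":0,"z":0.057,"wx":0,"wy":0,"wz":4.8},{"x":0,"y":0,"z":0.071,"wx":0,"wy":0,"wz":6},{"x":0,"y":0,"z":0.085,"wx":0,"wy":0,"wz":7.2},{"x":0,"y":0,"z":0.099,"wx":0,"wy":0,"wz":8.4},{"x":0,"y":0,"z":0.113,"wx":0,"wy":0,"wz":9.6},{"x":0,"y":0,"z":0.127,"wx":0,"wy":0,"wz":10.8},{"x":0,"y":0,"z":0.135,"wx":0,"wy":0,"wz":11.6},{"x":0,"y":0,"z":0.135,"wx":0,"wy":0,"wz":11.6}]';  python3 -c "
from h import *
o=st();c=capture('wrist');cv2.imwrite('pics/w31.png',c['image'])"
python3 -m crank '[{"x":0,"y":0,"z":0.008,"wx":0,"wy":0,"wz":0.5},{"x":0,"y":0,"z":0.013,"wx":0,"wy":0,"wz":1},{"x":0,"y":0,"z":0.013,"wx":0,"wy":0,"wz":1.5}]';  python3 -c "
from h import *
o=st();c=capture('wrist');cv2.imwrite('pics/w32.png',c['image'])"
```

```text
clock: 55.75
ee_pos: [0.5885, 0.3658, 0.0486]
tcp_rot: [-0.0, 0.967, 0.256, 0.003]
ft_force: [3.7, -0.7, -1.9]
grip_width: 0.446
t 55.75 p [0.5885 0.3658 0.0486] yawY -60.32 z [ 0.006  0.002 -1.   ] F [ 3.7 -0.7 -1.9] M [-0.02 -0.64 -0.05] g 0.446 j [-0.81  0.77  0.4   1.49 -0.34  0.94 -1.36]
clock: 56.1
ee_pos: [0.5886, 0.3656, 0.0479]
tcp_rot: [-0.001, 0.983, 0.182, 0.003]
ft_force: [3.2, 0.0, -4.6]
grip_width: 0.443
t 56.1 p [0.5886 0.3656 0.0479] yawY -69.06 z [ 0.006  0.002 -1.   ] F [ 3.2  0.  -4.6] M [ 0.04 -0.53  0.05] g 0.443 j [-0.83  0.78  0.44  1.49 -0.38  0.95 -1.48]
```

View pics/w32.png

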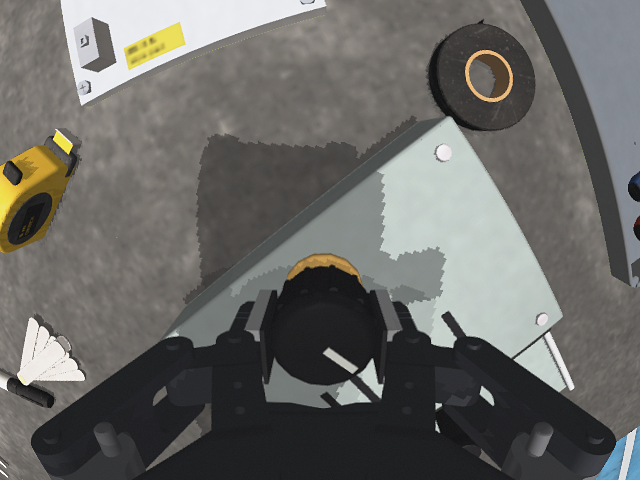

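```bash
python3 -m crank '[{"x":0,"y":0,"z":0.004,"wx":0,"wy":0,"wz":0.3},{"x":0,"y":0,"z":0.008,"wx":0,"wy":0,"wz":0.6},{"x":0,"y":0,"z":0.01,"wx":0,"wy":0,"wz":0.9},{"x":0,"y":0,"z":0.01,"wx":0,"wy":0,"wz":0.9}]';  python3 -c "
from h import *
o=st()"
python3 -m crank '[{"x":0,"y":0,"z":0.004,"wx":0,"wy":0,"wz":0.3},{"x":0,"y":0,"z":0.008,"wx":0,"wy":0,"wz":0.6},{"x":0,"y":0,"z":0.01,"wx":0,"wy":0,"wz":0.9},{"x":0,"y":0,"z":0.01,"wx":0,"wy":0,"wz":0.9}]';  python3 -c "
from h import *
o=st();c=capture('wrist');cv2.imwrite('pics/w33.png',cv2.resize(c['image'][240:420,220:430],None,fx=3.3,fy=3.3))"
```

```text
clock: 56.55
ee_pos: [0.5887, 0.3656, 0.0474]
tcp_rot: [-0.001, 0.991, 0.133, 0.003]
ft_force: [2.5, 0.3, -2.0]
grip_width: 0.449
t 56.55 p [0.5887 0.3656 0.0474] yawY -74.69 z [ 0.006  0.002 -1.   ] F [ 2.5  0.3 -2. ] M [-0.06 -0.37  0.02] g 0.449 j [-0.84  0.78  0.47  1.5  -0.4   0.95 -1.56]
clock: 56.95
ee_pos: [0.5887, 0.3655, 0.047]
tcp_rot: [-0.001, 0.996, 0.086, 0.003]
ft_force: [2.5, -0.7, -1.2]
grip_width: 0.446
t 56.95 p [0.5887 0.3655 0.047 ] yawY -80.19 z [ 0.006  0.002 -1.   ] F [ 2.5 -0.7 -1.2] M [-0.12 -0.37 -0.08] g 0.446 j [-0.86  0.79  0.5   1.5  -0.43  0.96 -1.64]
```

View pics/w33.png

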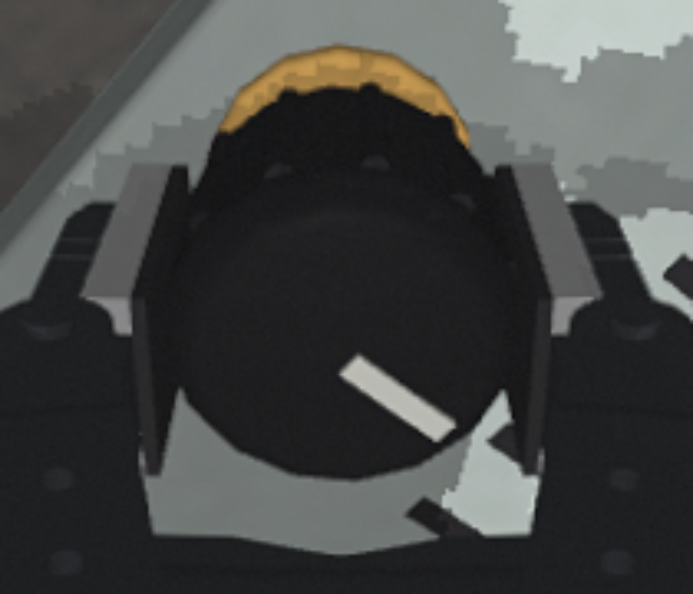

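```bash
python3 -m crank '[{"x":0,"y":0,"z":0.004,"wx":0,"wy":0,"wz":0.3},{"x":0,"y":0,"z":0.008,"wx":0,"wy":0,"wz":0.6},{"x":0,"y":0,"z":0.01,"wx":0,"wy":0,"wz":0.9},{"x":0,"y":0,"z":0.01,"wx":0,"wy":0,"wz":0.9}]';  python3 -c "
from h import *
o=st()"
python3 -m crank '[{"x":0,"y":0,"z":0.004,"wx":0,"wy":0,"wz":0.3},{"x":0,"y":0,"z":0.008,"wx":0,"wy":0,"wz":0.6},{"x":0,"y":0,"z":0.01,"wx":0,"wy":0,"wz":0.9},{"x":0,"y":0,"z":0.01,"wx":0,"wy":0,"wz":0.9}]';  python3 -c "
from h import *
o=st();c=capture('wrist');cv2.imwrite('pics/w34.png',cv2.resize(c['image'][240:420,220:430],None,fx=3.3,fy=3.3))"
```

```text
clock: 57.4
ee_pos: [0.5895, 0.3655, 0.047]
tcp_rot: [-0.001, 0.999, 0.039, 0.004]
ft_force: [5.7, -0.8, -0.5]
grip_width: 0.45
t 57.4 p [0.5895 0.3655 0.047 ] yawY -85.58 z [ 0.007  0.002 -1.   ] F [ 5.7 -0.8 -0.5] M [-0.27 -1.09  0.66] g 0.45 j [-0.87  0.8   0.52  1.5  -0.45  0.96 -1.71]
clock: 57.8
ee_pos: [0.5886, 0.3654, 0.0469]
tcp_rot: [-0.001, 1.0, -0.009, 0.003]
ft_force: [-1.2, -1.9, 5.7]
grip_width: 0.445
t 57.8 p [0.5886 0.3654 0.0469] yawY -91.06 z [ 0.006  0.001 -1.   ] F [-1.2 -1.9  5.7] M [-0.64  0.37  1.03] g 0.445 j [-0.88  0.8   0.55  1.5  -0.47  0.97 -1.79]
```

View pics/w34.png

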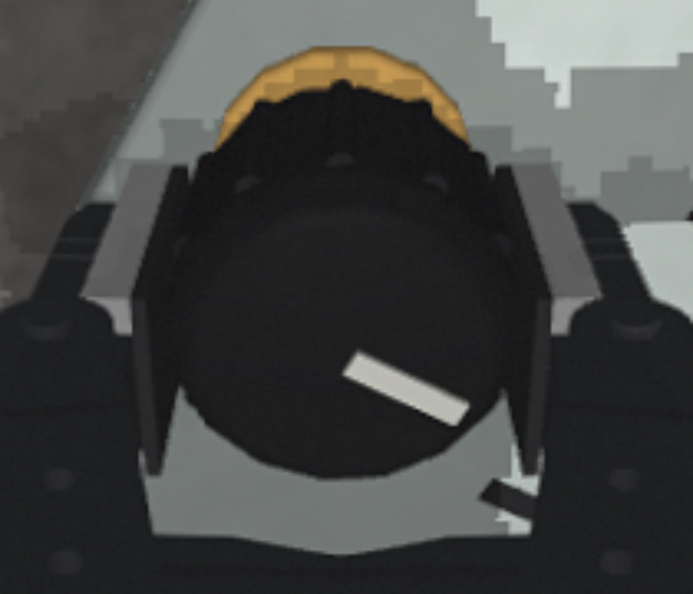

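The moment rose to 1 N m and the grip slipped 9°, so the knob is at its bottom stop. Releasing and backing off.

```bash
python3 -m crank '[{"x":0,"y":0,"z":0,"wx":0,"wy":0,"wz":0},{"x":0,"y":0,"z":0,"wx":0,"wy":0,"wz":0},{"x":0,"y":0,"z":0,"wx":0,"wy":0,"wz":0},{"x":0,"y":0,"z":0,"wx":0,"wy":0,"wz":0},{"x":0,"y":0,"z":0,"wx":0,"wy":0,"wz":0},{"x":0,"y":0,"z":-0.5,"wx":0,"wy":0,"wz":0},{"x":0,"y":0,"z":-1.2,"wx":0,"wy":0,"wz":0},{"x":0,"y":0,"z":-2.2,"wx":0,"wy":0,"wz":0},{"x":0,"y":0,"z":-3.2,"wx":0,"wy":0,"wz":0},{"x":0,"y":0,"z":-3.5,"wx":0,"wy":0,"wz":0},{"x":0,"y":0,"z":-3.5,"wx":0,"wy":0,"wz":0}]' -1;python3 -c "
from h import *
o=st();c=capture('wrist');cv2.imwrite('pics/w35.png',c['image']);c=capture('side');cv2.imwrite('pics/s35.png',cv2.resize(c['image'][150:330,220:460],None,fx=3.3,fy=3.3))
"
```

```text
clock: 58.95
ee_pos: [0.589, 0.3655, 0.1893]
tcp_rot: [-0.002, 1.0, -0.009, 0.005]
ft_force: [0.8, 1.1, -0.7]
grip_width: 1.003
t 58.95 p [0.589  0.3655 0.1893] yawY -91.03 z [ 0.01   0.004 -1.   ] F [ 0.8  1.1 -0.7] M [ 0.04  0.01 -0.03] g 1.003 j [-0.9   0.68  0.61  1.33 -0.39  1.25 -1.86]
```

View pics/w35.png

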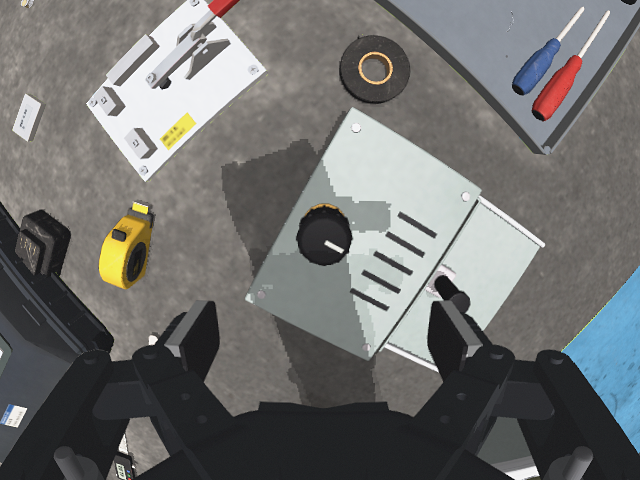

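View pics/s35.png

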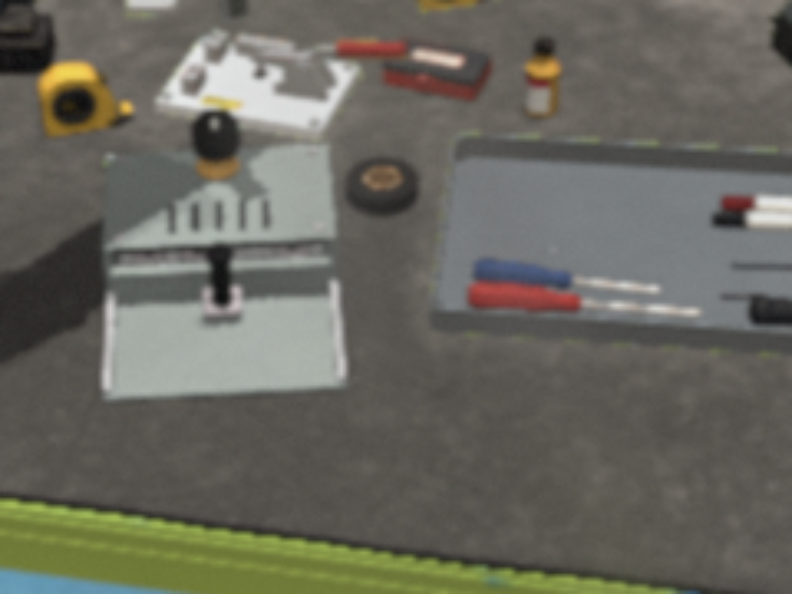

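```bash
python3 -c "
from h import *
from workcell import job_done
o=get_obs();c=capture('wrist');t,i=bars('top')
print(boxf(cast(c,(457,303),.07,o)))
print(job_done())"
```

```text
top (np.float32(0.3488), np.float32(0.8061), np.float32(131.5)) [18.2 73.5] [109. 325.]
[[-138.8    1.4]]
the job is handed in; nothing more can be done
None
```

The job is done and handed in at about 59 s on the robot clock; the hand-in reported no verdict. I unscrewed the knob about 3.5 rad and pulled the drawer out 105 mm. The three white steel bars on the worktop are now in pockets 4, 2 and 1. I then pushed the drawer home and screwed the knob down to its stop.

**Last checks**
- **Bars:** after placing, all three lay flat, with their centres about 0 to 3 mm from the pocket centres. The hole spacing read about 59 mm on the two bars where both holes were measured. No bar is left on the worktop; the purple look-alike was not touched.
- **Drawer:** it hit its stop when pushed. The pull measured at -138.8 mm, against about -138 mm when home at the start. While letting go of the pull I commanded a slip of about 2 mm backwards; this check shows the drawer still within the 5 mm limit.
- **Knob:** it turned until the moment reached about 1 N m and the grip slipped. The white line then lay parallel to the hood slots.
- **Bystanders:** none were touched; the black tape roll and tape measure look unmoved in the last pictures. I did not measure them.

**What disagreed with the description**
- **Fingertips:** they sit about 33 mm behind the reported TCP. The first grasp of bar A closed above it and missed. I measured the offset by touching the worktop and regrasped. The first pull grasp, made before I knew this, held the pull's head and not its shank.
- **Knob travel:** the stop came about 0.3 rad beyond where the knob started, so the knob started slightly above 0.

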